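# Kit the matching bracket in the push-push drawer

### The job

Press the front of the cabinet's push-push drawer to release it so that it springs fully out, then take from the red bin tray the aluminium bracket that has the same shape as the red sample on the yellow mat and set it down flat inside the drawer, without dropping it in. Then push the drawer back in so that it locks shut with the bracket inside. Leave the other brackets, the samples and the things on the bench where they are.

Things in the scene. Friction and masses are not known exactly. Their poses are not given: they have to be found in the camera images.
- drawer (a joint): Push-push drawer, m: 0 locked shut, grows as it comes out, 0.140 fully out (stop), -0.0115 pressed in to its stop. A spring pushes it out (7 N shut, 3 N out; damping 25 N s/m). Locked: press it in 9 mm or more and let go, it springs fully out. Out: push it in to 9 mm or more beyond the locked position and let go, it locks. Each such press changes the state. Push the front; 10 N does
- drawer_front (a point): Centre of the outer face of the grey drawer front with yellow stripe (200 wide, 72 high, 12 mm thick), 50 mm above the table; moves with it. +x: level, into the cabinet (push direction); y across; z up. Locked, it stands 14 mm proud of the blue cabinet (230 wide, 240 deep, 150 mm high), which rises above it from 92 mm up: a tool straight down would strike that, so lean it
- drawer_floor (a point): Centre of the drawer's inner floor, 24 mm above the table, 94.5 mm behind drawer_front, same axes; moves with the drawer. Inside 165 mm (x) by 178 mm (y); side walls 39 mm, front 62 mm above the floor. Fully out, the floor from x = -82 to x = +59 mm is open from above, the rest lies under the cabinet
- job_mat_center (a point): Centre of the top of the yellow mat, 150 x 150 x 3 mm, fixed on the table beyond the bins: the red sample that lies on it is the one to match
- part_l_center (a point): Bare aluminium bracket, 0.2 kg, flat in one of three compartments (any) of the red bin tray (each 160 by 119 mm, floor 5 mm, walls 32 mm above the table). L: the stem with one arm, at its +x end, towards +y. Stem 100 mm (x) by 24 mm (y), 20 mm high; arms 22 mm wide at x = +/-39 mm, reaching y = +/-37.5 mm. Point: stem's middle, 10 mm above its underside; z up
- part_t_center (a point): Bare aluminium bracket, 0.2 kg, flat in one of three compartments (any) of the red bin tray (each 160 by 119 mm, floor 5 mm, walls 32 mm above the table). T: the stem with two arms at its +x end, towards +y and -y. Stem 100 mm (x) by 24 mm (y), 20 mm high; arms 22 mm wide at x = +/-39 mm, reaching y = +/-37.5 mm. Point: stem's middle, 10 mm above its underside; z up
- part_z_center (a point): Bare aluminium bracket, 0.2 kg, flat in one of three compartments (any) of the red bin tray (each 160 by 119 mm, floor 5 mm, walls 32 mm above the table). Z: the stem with one arm at its +x end towards +y and one at its -x end towards -y. Stem 100 mm (x) by 24 mm (y), 20 mm high; arms 22 mm wide at x = +/-39 mm, reaching y = +/-37.5 mm. Point: stem's middle, 10 mm above its underside; z up
- sample_l_center (a point): Red-painted loose sample of the same shape and size as the bracket, lying flat on the yellow job mat or, if not wanted, on the black mat at the near side of the bins; not to be touched. Shape L: the stem with one arm, at its +x end, towards +y. Point and axes as for the bracket
- sample_t_center (a point): Red-painted loose sample of the same shape and size as the bracket, lying flat on the yellow job mat or, if not wanted, on the black mat at the near side of the bins; not to be touched. Shape T: the stem with two arms at its +x end, towards +y and -y. Point and axes as for the bracket
- sample_z_center (a point): Red-painted loose sample of the same shape and size as the bracket, lying flat on the yellow job mat or, if not wanted, on the black mat at the near side of the bins; not to be touched. Shape Z: the stem with one arm at its +x end towards +y and one at its -x end towards -y. Point and axes as for the bracket
- socket_a: Bystander: dark steel socket, 32 mm diameter, 80 mm high, standing between bins and cabinet; origin under its centre
- socket_b: Bystander: dark steel socket, 42 mm diameter, 60 mm high, standing near the robot; origin under its centre
- wrench: Bystander: wrench 200 mm long lying flat; origin under its middle
- oil_can: Bystander: can with orange label, 60 mm diameter, 110 mm high; origin under its centre
- coil: Bystander: green valve coil, 50 x 55 x 75 mm, standing to the left of the cabinet; origin under its centre
Mind the look-alikes: they are no part of the job. Leave any turquoise look-alike of the part that bears part_z_center alone.

How it is judged (in metres and radians):
On the way, in this order (a step that is already met when the one before it is completed fails the run):
1. the drawer is released and has sprung fully out (value of joint drawer above 0.125 m), for 0.2 s.
2. the matching bracket lies flat in the open drawer, let go (value of joint drawer above 0.1 m and ((horizontal distance between sample_l_center and job_mat_center below 0.06 m and (x of part_l_center in the frame of drawer_floor between -0.08 and 0.08 m and y of part_l_center in the frame of drawer_floor between -0.088 and 0.088 m and z of part_l_center in the frame of drawer_floor below 0.02 m)) or (horizontal distance between sample_t_center and job_mat_center below 0.06 m and (x of part_t_center in the frame of drawer_floor between -0.08 and 0.08 m and y of part_t_center in the frame of drawer_floor between -0.088 and 0.088 m and z of part_t_center in the frame of drawer_floor below 0.02 m)) or (horizontal distance between sample_z_center and job_mat_center below 0.06 m and (x of part_z_center in the frame of drawer_floor between -0.08 and 0.08 m and y of part_z_center in the frame of drawer_floor between -0.088 and 0.088 m and z of part_z_center in the frame of drawer_floor below 0.02 m))) and contact force between each of part_l, part_t, part_z and the fingers below 0.05 N), for 0.3 s.
3. the drawer has been pushed in with the bracket inside (value of joint drawer below 0.01 m and ((horizontal distance between sample_l_center and job_mat_center below 0.06 m and (x of part_l_center in the frame of drawer_floor between -0.08 and 0.08 m and y of part_l_center in the frame of drawer_floor between -0.088 and 0.088 m and z of part_l_center in the frame of drawer_floor below 0.02 m)) or (horizontal distance between sample_t_center and job_mat_center below 0.06 m and (x of part_t_center in the frame of drawer_floor between -0.08 and 0.08 m and y of part_t_center in the frame of drawer_floor between -0.088 and 0.088 m and z of part_t_center in the frame of drawer_floor below 0.02 m)) or (horizontal distance between sample_z_center and job_mat_center below 0.06 m and (x of part_z_center in the frame of drawer_floor between -0.08 and 0.08 m and y of part_z_center in the frame of drawer_floor between -0.088 and 0.088 m and z of part_z_center in the frame of drawer_floor below 0.02 m)))), for 0.1 s.
At the end, for the whole second after the job is handed in: The drawer is locked shut (joint below 8 mm, at rest, staying so by itself) with the bracket that matches the sample on the yellow mat lying flat inside it (centre within the drawer's walls and less than 20 mm above its floor), let go (value of joint drawer below 0.008 m and velocity of joint drawer between -0.01 and 0.01 m/s and ((horizontal distance between sample_l_center and job_mat_center below 0.06 m and (x of part_l_center in the frame of drawer_floor between -0.08 and 0.08 m and y of part_l_center in the frame of drawer_floor between -0.088 and 0.088 m and z of part_l_center in the frame of drawer_floor below 0.02 m)) or (horizontal distance between sample_t_center and job_mat_center below 0.06 m and (x of part_t_center in the frame of drawer_floor between -0.08 and 0.08 m and y of part_t_center in the frame of drawer_floor between -0.088 and 0.088 m and z of part_t_center in the frame of drawer_floor below 0.02 m)) or (horizontal distance between sample_z_center and job_mat_center below 0.06 m and (x of part_z_center in the frame of drawer_floor between -0.08 and 0.08 m and y of part_z_center in the frame of drawer_floor between -0.088 and 0.088 m and z of part_z_center in the frame of drawer_floor below 0.02 m))) and contact force between each of part_l, part_t, part_z and the fingers below 0.05 N); the robot touches nothing.
It fails at once if a bracket that does not match the sample is moved more than 40 mm ((not (horizontal distance between sample_l_center and job_mat_center below 0.06 m) and distance of part_l_center from where it was at the start of the episode above 0.04 m) or (not (horizontal distance between sample_t_center and job_mat_center below 0.06 m) and distance of part_t_center from where it was at the start of the episode above 0.04 m) or (not (horizontal distance between sample_z_center and job_mat_center below 0.06 m) and distance of part_z_center from where it was at the start of the episode above 0.04 m)).
It fails at once if a sample is moved more than 30 mm (distance of any of sample_l_center, sample_t_center, sample_z_center from where it was at the start of the episode above 0.03 m).
It fails at once if a bystander on the bench is moved more than 40 mm (distance of any of socket_a, socket_b, wrench, oil_can, coil from where it was at the start of the episode above 0.04 m).
It fails at once if a bracket is dropped into the drawer from more than about 40 mm above its resting place ((x of part_l_center in the frame of drawer_floor between -0.08 and 0.08 m and y of part_l_center in the frame of drawer_floor between -0.088 and 0.088 m and z of part_l_center in the frame of drawer_floor between 0.05 and 0.2 m and contact force between part_l and anything else below 0.01 N) or (x of part_t_center in the frame of drawer_floor between -0.08 and 0.08 m and y of part_t_center in the frame of drawer_floor between -0.088 and 0.088 m and z of part_t_center in the frame of drawer_floor between 0.05 and 0.2 m and contact force between part_t and anything else below 0.01 N) or (x of part_z_center in the frame of drawer_floor between -0.08 and 0.08 m and y of part_z_center in the frame of drawer_floor between -0.088 and 0.088 m and z of part_z_center in the frame of drawer_floor between 0.05 and 0.2 m and contact force between part_z and anything else below 0.01 N)).
It also fails if it takes over 61 s, if anything falls off the work surface, if the arm or the gripper's body presses on something with over 40 N, if the wrist force passes 120 N, or if a joint passes its speed limit or range.

### The arm

A 6-joint arm with a two-finger parallel gripper is mounted at the origin on the work surface. World frame = base frame: x ahead of the robot, y to its left, z up, the work surface at z = 0. Lengths are in m, angles in degrees, forces in N, time in s.
With the tool pointing down it reaches from about 0.35 to 0.875 m from the base axis. Payload 4.2 kg.
Tool frame: the origin (TCP) lies midway between the tips of the shut fingers; the grasp point (between the pads) lies 19 mm behind it; z points along the fingers, y is the direction in which the jaws open and shut (so a half turn about z gives the same grasp; the last joint's range is limited). The gripper opens to 87 mm and grips with 3 to 60 N. Pads are 19 mm wide; open, the fingers measure 117 mm over their backs; the gripper's body (75 mm by 190 mm) begins 51 mm behind the grasp point.
Start: joints at [81.681, 22.042, 0.453, 0, -68.411, -14.817], TCP at [0.246, 0.575, 0.223] pointing down, gripper open.
Joint ranges: [-179.83, 179.83], [-69.29, 118.12], [-61.27, 80.66], [-181.25, 117.63], [-171.15, -9.14], [-177.46, 177.46]. Speed limits (degrees/s): [159.86, 159.86, 180, 180, 180, 180].

### API

Orientations are given as a 3x3 rotation matrix whose columns are the frame's x, y, z axes.
In Python, from station import r gives the robot as it stands.
- The arm moves only by the tool play_rows, never from a script. Its argument "commands" is a list that holds one entry, the list of rows, each a list of 7 numbers: the shift along the world's x, y, z in m, then the turn, a rotation vector about the world's x, y, z in rad, then the closure, from 0 (fully open) to 1 (shut). A call has 1 to 5 rows; each row is the pose to reach, as a shift and turn from the pose commanded when the call began; what a row does not reach only later rows make up. A row lasts 1/10 s, in which the tool goes at most 50 mm and 8.59 degrees, less where a joint would pass 70% of its speed; a pose out of reach is approached as far as the arm can. A call with a gripper value outside its range is refused whole. The fingers move at their own pace and stop on an object; the grip force is fixed at half the most. Time passes only in rows, so rows that repeat a pose let the fingers close. It gives the time, the measured TCP pose, the force and the opening at its end, in the units of the state.
- r.sense(): the state, without advancing time (a new reading comes with each control period).
- r.capture(name): name is "side" or "top" or "wrist"; returns a dict with "image" (420x560x3 uint8, red, green, blue), "range_z" (420x560 float32, m along the optical axis (not along the pixel's ray), 0 where there is no reading), "intrinsics" (3x3 intrinsics, pixels), "extrinsics" (4x4, takes a point from camera to world coordinates); the wrist camera has in their place "mount" (4x4, takes a point from camera to tool coordinates, whose origin is the TCP and whose axes are the flange's). Camera axes: x right, y up, looking along -z (the intrinsics and any distortion apply to the point x, -y, -z); pixel columns grow to the right and rows downward; lengths in m; the calibration is good to about 2 mm. The wrist camera is an equidistant fisheye: a pixel r from the principal point sees the ray r / f radians off the axis. A picture is of the moment at which its call begins: read the wrist's pose just before it.
- r.finish_job(): hands the job in, once; it reports no verdict.
The state is a dict: "time_s": time; "joints": joint angles; "joint_velocities": joint speeds; "effort": joint torques, N m; "tcp_pos": TCP position; "ee_rot": TCP orientation; "wrist_force": force on the tool from outside, world axes, zero at the start; "moment": the same for the moment, N m; "gripper_width": opening from 0.0 (shut) to 1.0 (fully open).
Only numpy, scipy, OpenCV 4.12 (cv2) and the standard library are available. Lean on these libraries where they do the work, as an engineer would, in place of code of your own. Each camera call takes 0.05 s, during which the arm holds its last target. There are 200 camera calls.

## Working session

There is one attempt and no reset: what is moved stays moved. The work goes in short steps, Python scripts to look and compute and a tool call to move; the robot and the scene stay as the last step left them, time stands still between calls to the robot, and variables do not carry over. Pictures are saved under pics/ and viewed, about 8 in all and at most 12, crops included, and the job is handed in when it is done.

Besides the shell and the picture viewer there is one more tool, called after "Emit:" by a JSON object that holds its "method" and its "body", one argument or row to a line. play_rows: Moves the arm, as the interface text tells. Its arguments: {"type":"object","properties":{"commands":{"type":"array","items":{"type":"array","items":{"type":"array","items":{"type":"number"}}}}},"required":["commands"]}

```bash
mkdir -p pics
cat > h.py <<'E'
import numpy as np, cv2
from station import r
def cap(n,fn=None):
    c=r.capture(n); np.savez('/tmp/%s.npz'%n,**c)
    if fn: cv2.imwrite('pics/'+fn,c['image'][:,:,::-1])
    return c
def load(n): return dict(np.load('/tmp/%s.npz'%n))
def cloud(c):
    K=c['intrinsics'];T=c['extrinsics'];d=c['range_z'];v,u=np.mgrid[:420,:560]
    P=np.stack([(u-K[0,2])/K[0,0]*d,-(v-K[1,2])/K[1,1]*d,-d],-1)
    return P@T[:3,:3].T+T[:3,3]
E
python3 - <<'E'
from h import *
s=r.sense();print(s['time_s'],s['tcp_pos'],s['ee_rot'],s['gripper_width'])
t=cap('top');d=cap('side');print(t['intrinsics'],t['extrinsics'],d['extrinsics'])
cv2.imwrite('pics/a.png',t['image'][:,:,::-1]);cv2.imwrite('pics/b.png',d['image'][:,:,::-1])
E
```

```text
0.0 [0.24531371 0.57417093 0.22145051] [[ 9.19516791e-01 -3.93049948e-01 -7.81026544e-04]
 [-3.93050711e-01 -9.19514419e-01 -2.09088073e-03]
 [ 1.03655393e-04  2.22958298e-03 -9.99997509e-01]] 0.9989639279584451
[[406.39471227   0.         275.70306086]
 [  0.         406.39471227 203.80995462]
 [  0.           0.           1.        ]] [[ 8.48626995e-02  9.73830264e-01 -2.10838658e-01  2.95121849e-01]
 [-9.96378675e-01  8.40607860e-02 -1.27796618e-02  7.21800776e-04]
 [ 5.27804186e-03  2.11159659e-01  9.77437333e-01  1.14773881e+00]
 [ 0.00000000e+00  0.00000000e+00  0.00000000e+00  1.00000000e+00]] [[ 0.93319917  0.2293034  -0.27669345  0.19503518]
 [-0.35890725  0.55609458 -0.74962951 -0.91697929]
 [-0.01802487  0.79886092  0.60124565  0.8114226 ]
 [ 0.          0.          0.          1.        ]]
```

View pics/a.png

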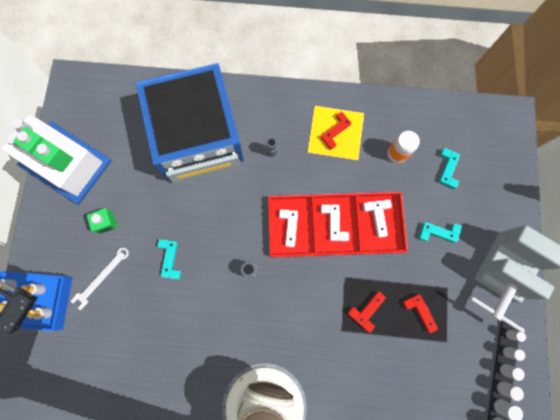

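View pics/b.png

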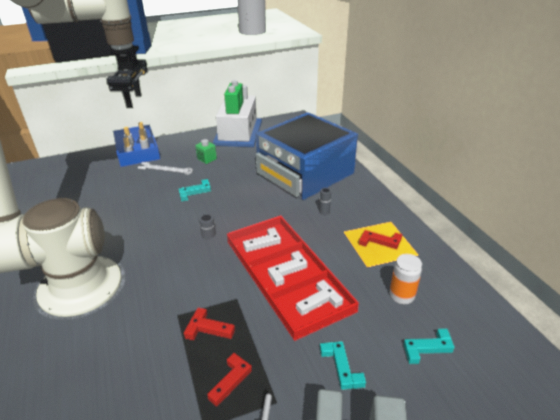

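The top view shows a Z-like red sample at (337,131) on the yellow mat, with T (367,312) and L (421,312) on the black mat. The tray holds L? at (289,227), Z? at (335,222) and T at (379,215), and the turquoise look-alikes lie outside it. I'll enlarge this to confirm and measure from both views.

Run:
```python
from h import *
t=load('top');d=load('side')
im=t['image'][:,:,::-1]
a=cv2.resize(im[95:265,255:415],None,fx=3.2,fy=3.2,interpolation=cv2.INTER_CUBIC)
cv2.imwrite('pics/c.png',a)
for n,c in(('top',t),('side',d)):
    P=cloud(c);I=c['image'].astype(int)
    z=P[...,2]; ok=c['range_z']>0
    w=ok&(I.min(-1)>150)&(z>.012)&(z<.045)&(P[...,0]>.3)&(P[...,0]<.75)&(P[...,1]<.15)&(P[...,1]>-.4)
    num,l,st,ce=cv2.connectedComponentsWithStats(w.astype(np.uint8))
    for k in range(1,num):
        if st[k,4]>80: print(n,'white',st[k],P[l==k].mean(0).round(4),np.median(z[l==k]).round(4),cv2.minAreaRect((P[l==k][:,:2]*1000).astype(np.float32)))
    # cabinet top dark & blue
    m=ok&(z>.12)&(z<.17)&(P[...,0]>.4)&(P[...,1]>0)
    p=(P[m][:,:2]*1000).astype(np.float32); print(n,'cab',len(p),np.median(z[m]),cv2.minAreaRect(p),cv2.boxPoints(cv2.minAreaRect(p)).round(0).tolist())
    f=ok&(I[...,0]>150)&(I[...,1]>110)&(I[...,2]<110)&(P[...,0]>.3)&(P[...,1]>.1)&(z>.02)&(z<.1)
    p=P[f];
    if len(p)>10:
        print(n,'stripe',len(p),p.mean(0),p.std(0)); q=p[:,:2]-p[:,:2].mean(0);print(np.linalg.svd(q,full_matrices=0)[2][0])
    # sockets: dark things high
    for lo,hi,x0,x1,y0,y1 in((.05,.12,.4,.85,-.05,.12),(.035,.1,.25,.4,-.05,.15),(.04,.1,.4,.6,.35,.55),(.08,.13,.5,.8,-.4,-.2)):
        m=ok&(z>lo)&(z<hi)&(P[...,0]>x0)&(P[...,0]<x1)&(P[...,1]>y0)&(P[...,1]<y1)
        if m.sum()>3: print(n,(lo,x0),m.sum(),P[m].mean(0).round(3),z[m].max().round(3))
```

```text
top white [364 200  27  37 457] [ 0.533  -0.2756  0.0243] 0.0244 ((522.0501098632812, -279.22027587890625), (99.45746612548828, 74.83898162841797), 12.756444931030273)
top white [321 205  28  35 453] [ 0.4994 -0.1523  0.0243] 0.0244 ((499.5267639160156, -152.5153045654297), (111.82435607910156, 51.35444641113281), 20.537586212158203)
top white [279 210  18  37 371] [ 0.4797 -0.0284  0.0246] 0.0245 ((472.8296813964844, -22.637922286987305), (101.49382781982422, 48.05432891845703), 3.5312657356262207)
top cab 9009 0.15124887640847162 ((670.4520263671875, 448.7596435546875), (248.47396850585938, 612.1752319335938), 20.216514587402344) [[448.0, 693.0], [660.0, 119.0], [893.0, 204.0], [681.0, 779.0]]
top stripe 159 [0.61181522 0.2236105  0.04766217] [0.01477798 0.04049194 0.00781127]
[-0.34253824  0.93950389]
top (0.05, 0.4) 134 [0.696 0.042 0.075] 0.084
top (0.035, 0.25) 210 [0.348 0.071 0.059] 0.066
top (0.04, 0.4) 559 [0.478 0.5   0.063] 0.099
top (0.08, 0.5) 425 [ 0.722 -0.325  0.105] 0.115
side white [243 228  37  23 360] [ 0.4772 -0.0371  0.0221] 0.0233 ((473.0859375, -24.6599979400
[... 208 characters left out ...]
94555664), 21.47389793395996)
side white [297 280  46  34 606] [ 0.5313 -0.2841  0.0229] 0.0238 ((521.7101440429688, -283.2120056152344), (101.62344360351562, 75.5224838256836), 12.724727630615234)
side cab 8583 0.1493994218738619 ((1105.0047607421875, 1037.16015625), (1409.43115234375, 1837.97998046875), 0.057910073548555374) [[399.0, 1955.0], [401.0, 117.0], [1811.0, 119.0], [1809.0, 1957.0]]
side stripe 178 [0.61307515 0.21745042 0.05188315] [0.01474215 0.04071789 0.00656854]
[ 0.33865871 -0.94090928]
side (0.05, 0.4) 171 [0.691 0.049 0.072] 0.114
side (0.035, 0.25) 208 [0.347 0.063 0.053] 0.063
side (0.04, 0.4) 339 [0.504 0.506 0.063] 0.1
side (0.08, 0.5) 596 [ 0.72  -0.34   0.103] 0.114
```

View pics/c.png

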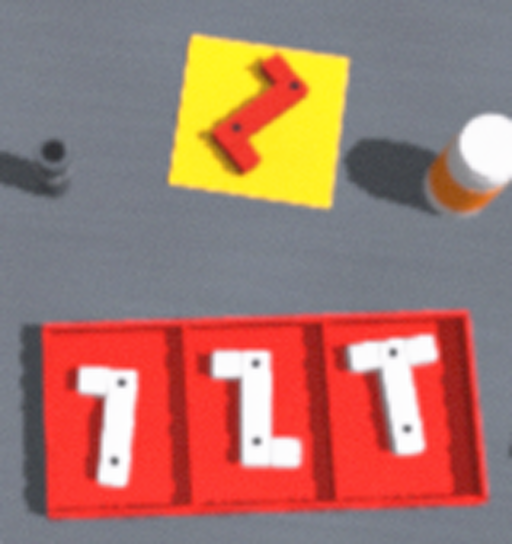

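The mat sample is a Z: its two arms point to opposite sides, at crop (270,65) and (240,160). The middle tray bracket at top-view px (335,222) is the same Z with the same handedness. The left one is L and the right one T. Next I'll fit the Z pose from both views and compute the press pose.

```bash
cat >> h.py <<'E'
from scipy.spatial.transform import Rotation as Ro
def Rt(yaw,lean=0):
    y=np.radians(yaw); d=np.array([np.cos(y),np.sin(y),0]);p=np.array([-d[1],d[0],0])
    R0=np.stack([d,-p,[0,0,-1]],1)
    return Ro.from_rotvec(-np.radians(lean)*p).as_matrix()@R0
def go(pos,yaw,lean=0):
    s=r.sense(); print('t',s['time_s'],'tcp',s['tcp_pos'].round(4),'shift',(np.array(pos)-s['tcp_pos']).round(4),'rv',Ro.from_matrix(Rt(yaw,lean)@s['ee_rot'].T).as_rotvec().round(4),'F',np.round(s['wrist_force'],1),'w',round(s['gripper_width'],3))
def zsd(q):
    bs=[(0,0,50,12),(39,12.75,11,24.75),(-39,-12.75,11,24.75)]
    return np.min([np.maximum(abs(q[:,0]-a)-h,abs(q[:,1]-b)-k) for a,b,h,k in bs],0)
def fitz(pts,x0):
    from scipy.optimize import minimize
    # grid of part points must be near observations as well, via outside-distance + coverage
    g=np.stack(np.meshgrid(np.arange(-50,51,3),np.arange(-37,38,3)),-1).reshape(-1,2).astype(float); g=g[zsd(g)<=0]
    from scipy.spatial import cKDTree
    T=cKDTree(pts)
    def f(v):
        c,s=np.cos(v[2]),np.sin(v[2]);R=np.array([[c,-s],[s,c]])
        out=np.clip(zsd((pts-v[:2])@R),0,10); cov=np.clip(T.query(g@R.T+v[:2])[0]-1.5,0,10)
        return (out**2).mean()+(cov**2).mean()
    b=min((minimize(f,[x0[0],x0[1],a],method='Nelder-Mead',options=dict(initial_simplex=[[x0[0],x0[1],a],[x0[0]+8,x0[1],a],[x0[0],x0[1]+8,a],[x0[0],x0[1],a+.2]])) for a in np.radians([-15,0,15])),key=lambda o:o.fun)
    return b.x[:2],np.degrees(b.x[2]),b.fun
E
python3 - <<'E'
from h import *
for n in('top','side'):
    c=load(n);P=cloud(c);I=c['image'].astype(int);z=P[...,2]
    w=(I.min(-1)>120)&(z>.0215)&(z<.03)&(abs(P[...,0]-.5)<.07)&(abs(P[...,1]+.153)<.055)
    print(n,w.sum(),np.median(z[w]),fitz(P[w][:,:2]*1000,(499.,-154.)))
d=np.array([.94,.341,0])
f=np.array([.6125,.2205,.045])
go(f-.07*d+[0,0,.15],20,45); go(f-.03*d,20,45)
E
```

```text
top 395 0.024744585108593453 (array([ 500.64159482, -152.81216627]), np.float64(3.8266573064099982), np.float64(0.08003629768630038))
side 386 0.024288836325326857 (array([ 500.46525156, -156.48360691]), np.float64(4.175872268039267), np.float64(0.2570267385590816))
t 0.1 tcp [0.2453 0.5742 0.2216] shift [ 0.3014 -0.3776 -0.0266] rv [-0.0201 -0.8031  0.7139] F [-1.   1.  -0.7] w 1.001
t 0.1 tcp [0.2453 0.5742 0.2216] shift [ 0.339  -0.364  -0.1766] rv [-0.0201 -0.8031  0.7139] F [-1.   1.  -0.7] w 1.001
```

Emit:
{"method": "play_rows", "body": {
  "commands": [
    [[0.03, -0.038, 0, -0.002, -0.08, 0.071, 0.5], [0.06, -0.076, 0, -0.004, -0.16, 0.143, 1], [0.09, -0.113, 0, -0.006, -0.24, 0.214, 1], [0.12, -0.151, 0, -0.008, -0.32, 0.286, 1], [0.15, -0.189, 0, -0.01, -0.4, 0.357, 1]]
  ]
}}

```text
time_s: 0.6
tcp_pos: [0.3959, 0.3847, 0.2224]
ee_rot: [[0.923, -0.022, 0.385], [-0.05, -0.997, 0.062], [0.382, -0.076, -0.921]]
wrist_force: [1.5, -0.1, 0.6]
gripper_width: 0.632
```

Emit:
{"method": "play_rows", "body": {
  "commands": [
    [[0.03, -0.038, 0, -0.002, -0.08, 0.071, 1], [0.06, -0.076, 0, -0.004, -0.16, 0.143, 1], [0.09, -0.113, 0, -0.006, -0.24, 0.214, 1], [0.12, -0.151, -0.01, -0.008, -0.32, 0.286, 1], [0.15, -0.189, -0.026, -0.01, -0.4, 0.357, 1]]
  ]
}}

```text
time_s: 1.1
tcp_pos: [0.504, 0.2857, 0.2484]
ee_rot: [[0.758, 0.2, 0.62], [0.134, -0.979, 0.151], [0.638, -0.032, -0.77]]
wrist_force: [0.7, 0.8, 1.3]
gripper_width: 0.171
```

Run:
```python
from h import *
d=np.array([.94,.341,0]);f=np.array([.6125,.2205,.045])
go(f-.07*d+[0,0,.15],20,45); go(f-.03*d,20,45)
cap('side','d.png')
```

```text
t 1.1 tcp [0.504  0.2857 0.2484] shift [ 0.0427 -0.089  -0.0534] rv [-0.0052 -0.0985  0.1465] F [0.7 0.8 1.3] w 0.171
t 1.1 tcp [0.504  0.2857 0.2484] shift [ 0.0803 -0.0754 -0.2034] rv [-0.0052 -0.0985  0.1465] F [0.7 0.8 1.3] w 0.171
```

View pics/d.png

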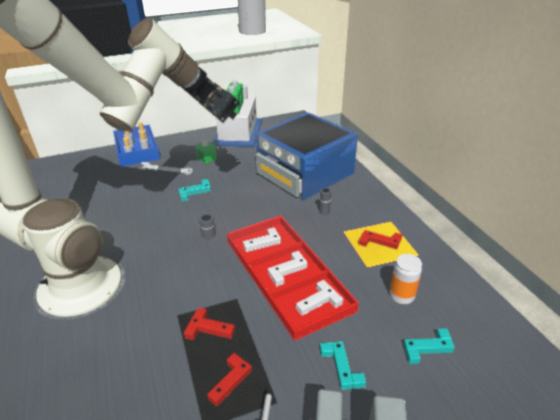

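The arm is above the bench and left of the cabinet front, lagging its target. I'll let it settle before continuing.

Emit:
{"method": "play_rows", "body": {
  "commands": [
    [[0, 0, 0, 0, 0, 0, 1], [0, 0, 0, 0, 0, 0, 1]]
  ]
}}

```text
time_s: 1.35
tcp_pos: [0.5041, 0.2872, 0.2485]
ee_rot: [[0.76, 0.198, 0.619], [0.132, -0.98, 0.152], [0.637, -0.034, -0.77]]
wrist_force: [0.7, -0.2, -0.0]
gripper_width: 0.022
```

Run:
```python
from h import *
d=np.array([.94,.341,0]);f=np.array([.6125,.2205,.045])
go(f-.05*d+[0,0,.1],20,45); go(f-.03*d,20,45);print(r.sense()['joints'])
```

```text
t 1.35 tcp [0.5041 0.2872 0.2485] shift [ 0.0614 -0.0838 -0.1035] rv [-0.0073 -0.1006  0.1475] F [ 0.7 -0.2 -0. ] w 0.022
t 1.35 tcp [0.5041 0.2872 0.2485] shift [ 0.0802 -0.077  -0.2035] rv [-0.0073 -0.1006  0.1475] F [ 0.7 -0.2 -0. ] w 0.022
[ 37.02297077   1.45336952 -51.54300732  90.99573578 -14.54827801
 -22.38377226]
```

```bash
cat > k.py <<'E'
import numpy as np
M=np.array([[.3752,.9299,.3680,0],[.0254,.6018,.7986,0],[.9269,-.3680,.9299,1],[.9997,-.7986,.6018,1]])
x=np.linalg.solve(M,[.6244,.4026,.2215+.295,.4757]);print('L1,A,B,h',x)
L1,A,B,h=x
from scipy.optimize import fsolve
for r0 in(.58,.61,.655):
  for z0 in (.045,.15):
    for lean in(30,35,40,45):
      l=np.radians(lean);wr=r0-.295*np.sin(l);wz=z0+.295*np.cos(l)
      f=lambda q:[L1*np.sin(q[0])+A*np.cos(q[0]-q[1])+B*np.sin(q[0]-q[1])-wr,h+L1*np.cos(q[0])-A*np.sin(q[0]-q[1])+B*np.cos(q[0]-q[1])-wz]
      q,i,e,m=fsolve(f,[.2,-.5],full_output=1);q=np.degrees(q);print(r0,z0,lean,e,q.round(1),'q5',(q[0]-q[1]-90+lean).round(1))
E
python3 k.py
```

```text
L1,A,B,h [ 1.33744544 -0.07244414  0.51618554 -1.22983855]
0.58 0.045 30 1 [ -2.2 -78.4] q5 16.2
0.58 0.045 35 1 [ -3.3 -81. ] q5 22.6
0.58 0.045 40 1 [ -4.4 -83.7] q5 29.3
0.58 0.045 45 1 [ -5.5 -86.5] q5 36.0
0.58 0.15 30 1 [  0.2 -62.9] q5 3.1
0.58 0.15 35 1 [ -1.1 -66.1] q5 9.9
0.58 0.15 40 1 [ -2.4 -69.2] q5 16.9
0.58 0.15 45 1 [ -3.6 -72.5] q5 23.9
0.61 0.045 30 1 [ -0.9 -77.2] q5 16.3
0.61 0.045 35 1 [ -2.1 -79.9] q5 22.8
0.61 0.045 40 1 [ -3.2 -82.7] q5 29.5
0.61 0.045 45 1 [ -4.2 -85.5] q5 36.3
0.61 0.15 30 1 [  1.5 -61.6] q5 3.1
0.61 0.15 35 1 [  0.2 -64.8] q5 10.0
0.61 0.15 40 1 [ -1.1 -68.1] q5 17.0
0.61 0.15 45 1 [ -2.3 -71.4] q5 24.1
0.655 0.045 30 1 [  1.  -75.2] q5 16.2
0.655 0.045 35 1 [ -0.2 -78.1] q5 22.9
0.655 0.045 40 1 [ -1.3 -80.9] q5 29.7
0.655 0.045 45 1 [ -2.3 -83.9] q5 36.6
0.655 0.15 30 1 [  3.5 -59.3] q5 2.8
0.655 0.15 35 1 [  2.1 -62.7] q5 9.8
0.655 0.15 40 1 [  0.8 -66.2] q5 17.0
0.655 0.15 45 1 [ -0.4 -69.6] q5 24.2
```

Run:
```python
from h import *
d=np.array([.94,.341,0]);f=np.array([.6125,.2205,.045])
go(f-.06*d+[0,0,.13],20,25)
```

```text
t 1.35 tcp [0.5041 0.2872 0.2485] shift [ 0.052  -0.0872 -0.0735] rv [-0.1019  0.2358  0.1528] F [ 0.7 -0.2 -0. ] w 0.022
```

Emit:
{"method": "play_rows", "body": {
  "commands": [
    [[0, 0, 0, -0.03, 0.08, 0.05, 1], [0.01, -0.02, 0, -0.06, 0.15, 0.1, 1], [0.02, -0.04, 0, -0.1, 0.236, 0.153, 1], [0.04, -0.07, -0.02, -0.1, 0.236, 0.153, 1], [0.052, -0.087, -0.04, -0.1, 0.236, 0.153, 1]]
  ]
}}

```text
time_s: 1.85
tcp_pos: [0.5493, 0.2236, 0.2391]
ee_rot: [[0.832, 0.288, 0.473], [0.262, -0.957, 0.123], [0.489, 0.021, -0.872]]
wrist_force: [1.7, -1.0, -0.6]
gripper_width: 0.008
```

Emit:
{"method": "play_rows", "body": {
  "commands": [
    [[0, 0, -0.03, 0, 0, 0, 1], [0, 0, -0.03, 0, 0, 0, 1], [0, 0, -0.03, 0, 0, 0, 1]]
  ]
}}

```text
time_s: 2.15
tcp_pos: [0.5502, 0.2219, 0.209]
ee_rot: [[0.832, 0.285, 0.475], [0.26, -0.958, 0.118], [0.489, 0.025, -0.872]]
wrist_force: [0.2, -0.4, 0.6]
gripper_width: 0.008
```

Run:
```python
from h import *
d=np.array([.94,.341,0]);f=np.array([.6125,.2205,.045])
go(f-.06*d+[0,0,.13],20,25);print(r.sense()['joints'])
```

```text
t 2.15 tcp [0.5502 0.2219 0.209 ] shift [ 0.0059 -0.0218 -0.034 ] rv [0.0006 0.0792 0.0592] F [ 0.2 -0.4  0.6] w 0.008
[ 40.44958648   7.06366549 -41.1430263   40.6933731  -19.58191249
  30.47614866]
```

Run:
```python
from h import *
d=np.array([.94,.341,0]);p=np.array([-.341,.94,0])
for n in('side','top'):
    P=cloud(load(n)) if n=='top' else cloud(cap('side'))
    q=P.reshape(-1,3); s=q@d; l=q@p - .0; m=(abs(l-(np.array([.6125,.2205,0])@p))<.09)&(s>.6)&(s<.72)
    for a in range(20,150,10):
        k=m&(q[:,2]>a/1000)&(q[:,2]<a/1000+.01)
        if k.sum()>5: print(n,a,k.sum(),np.percentile(s[k],[2,20,50]).round(4))
```

```text
side 20 91 [0.6472 0.6497 0.6509]
side 30 92 [0.6465 0.6497 0.6511]
side 40 104 [0.6475 0.6491 0.6508]
side 50 109 [0.647  0.649  0.6507]
side 60 96 [0.648  0.6497 0.651 ]
side 70 104 [0.6479 0.6494 0.6512]
side 80 147 [0.6482 0.6502 0.6538]
side 90 75 [0.6642 0.6655 0.6668]
side 100 83 [0.662  0.6634 0.6651]
side 110 92 [0.6596 0.6616 0.6633]
side 120 108 [0.6583 0.6608 0.6631]
side 130 115 [0.6586 0.6608 0.6633]
side 140 303 [0.6609 0.6653 0.6722]
top 20 225 [0.6507 0.6519 0.6876]
top 30 65 [0.6503 0.6512 0.6515]
top 40 72 [0.6503 0.6507 0.6514]
top 50 77 [0.6501 0.6508 0.6514]
top 60 87 [0.6501 0.651  0.6517]
top 70 78 [0.65   0.6512 0.6517]
top 80 302 [0.6506 0.6524 0.6564]
top 90 46 [0.6535 0.6665 0.667 ]
top 100 38 [0.6644 0.6652 0.6658]
top 110 73 [0.6616 0.6627 0.6648]
top 120 85 [0.6606 0.6618 0.6639]
top 130 132 [0.6608 0.6623 0.6645]
top 140 519 [0.6639 0.6667 0.6743]
```

Emit:
{"method": "play_rows", "body": {
  "commands": [
    [[0, -0.005, -0.03, 0, 0, 0, 1], [0, -0.01, -0.06, 0, 0, 0, 1], [0, -0.015, -0.09, 0, 0, 0, 1], [0, -0.015, -0.12, 0, 0, 0, 1], [0, -0.015, -0.12, 0, 0, 0, 1]]
  ]
}}

```text
time_s: 2.7
tcp_pos: [0.5566, 0.2161, 0.1306]
ee_rot: [[0.86, 0.274, 0.43], [0.265, -0.961, 0.082], [0.435, 0.044, -0.899]]
wrist_force: [0.1, -0.0, 0.5]
gripper_width: 0.007
```

Run:
```python
from h import *
d=np.array([.94,.341,0]);f=np.array([.6125,.2205,.045])
go(f-.06*d,20,35);print(r.sense()['joints'])
```

```text
t 2.7 tcp [0.5566 0.2161 0.1306] shift [-0.0005 -0.016  -0.0856] rv [ 0.0909 -0.1386  0.0745] F [ 0.1 -0.   0.5] w 0.007
[ 30.94518172  13.65233379 -48.60903406  70.01748541  -9.25002647
   7.67448755]
```

```bash
cat > k.py <<'E'
import numpy as np
from scipy.spatial.transform import Rotation as Ro
rot=lambda a,q:Ro.from_euler(a,q,degrees=True).as_matrix()
def frames(q):
    F1=rot('z',q[0]);F2=F1@rot('y',q[1]);F3=F2@rot('y',-q[2]);F4=F3@rot('x',-q[3]);F5=F4@rot('y',-q[4]);F6=F5@rot('x',-q[5])
    return F1,F2,F3,F4,F5,F6
# home tool: z=x of F6
D=[([81.681,22.042,.453,0,-68.411,-14.817],[.246,.575,.223],None),
([37.02297077,1.45336952,-51.54300732,90.99573578,-14.54827801,-22.38377226],[.5041,.2872,.2485],[[.76,.198,.619],[.132,-.98,.152],[.637,-.034,-.77]]),
([40.44958648,7.06366549,-41.1430263,40.6933731,-19.58191249,30.47614866],[.5502,.2219,.209],[[.832,.285,.475],[.26,-.958,.118],[.489,.025,-.872]]),
([30.94518172,13.65233379,-48.60903406,70.01748541,-9.25002647,7.67448755],[.5566,.2161,.1306],[[.86,.274,.43],[.265,-.961,.082],[.435,.044,-.899]])]
if __name__=='__main__':
    for q,p,R in D:
        F=frames(q)
        if R is not None: print(np.round(F[5].T@np.array(R),2).tolist())
    def row(q):
        F=frames(q)
        return np.stack([F[0][:,2],F[0][:,1],F[1][:,2],F[2][:,0],F[2][:,2],F[4][:,0],F[4][:,2]],1)
    A=np.vstack([row(q) for q,_,_ in D]);b=np.hstack([p for _,p,_ in D])
    x,res,rk,sv=np.linalg.lstsq(A,b,rcond=None);print('h,w,L1,A,B,Lt,e',x.round(4),rk,sv.round(3));print((A@x-b).round(4))
E
python3 k.py
```

```text
[[-0.0, -0.0, 1.0], [-1.0, 0.0, -0.0], [0.0, -1.0, -0.0]]
[[-0.0, 0.0, 1.0], [-1.0, -0.0, 0.0], [-0.0, -1.0, -0.0]]
[[0.0, -0.0, 1.0], [-1.0, 0.0, -0.0], [-0.0, -1.0, 0.0]]
h,w,L1,A,B,Lt,e [ 0.1275 -0.1364  0.5833  0.2234  0.1182  0.4694  0.125 ] 7 [3.842 2.723 2.133 0.963 0.497 0.289 0.121]
[-0.0249 -0.0059  0.0035  0.0041 -0.071  -0.0331  0.0185  0.0498  0.0287
 -0.0072  0.0067  0.0008]
```

```bash
cat > k2.py <<'E'
from k import *
names=['F1z','F1y','F1x','F2z','F2x','F3x','F3z','F4y','F4z','F5x','F5z','F6y','F6z']
def cols(q):
    F=frames(q);return {f'F{i+1}'+c:F[i][:,j] for i in range(6) for j,c in enumerate('xyz')}
def fit(ns,lam=1e-4):
    A=np.vstack([np.stack([cols(q)[n] for n in ns],1) for q,_,_ in D]);b=np.hstack([p for _,p,_ in D])
    x=np.linalg.solve(A.T@A+lam**2*np.eye(len(ns)),A.T@b);return x,np.abs(A@x-b).max()
if __name__=='__main__':
    base=['F1z','F2z','F3x','F3z','F5x']
    for add in (['F4y'],['F1y','F4y'],['F6y','F6z'],['F1y','F5z','F4y'],['F6y','F6z','F1y'],['F1x','F4y','F1y'],['F1x'],['F1x','F1y']):
        x,e=fit(base+add);print(dict(zip(base+add,x.round(3))),'err',e.round(4))
E
python3 k2.py
```

```text
{'F1z': np.float64(0.161), 'F2z': np.float64(0.564), 'F3x': np.float64(0.422), 'F3z': np.float64(-0.0), 'F5x': np.float64(0.306), 'F4y': np.float64(-0.16)} err 0.0002
{'F1z': np.float64(0.16), 'F2z': np.float64(0.564), 'F3x': np.float64(0.422), 'F3z': np.float64(0.0), 'F5x': np.float64(0.305), 'F1y': np.float64(-0.0), 'F4y': np.float64(-0.16)} err 0.0001
{'F1z': np.float64(0.171), 'F2z': np.float64(0.606), 'F3x': np.float64(0.464), 'F3z': np.float64(-0.04), 'F5x': np.float64(0.303), 'F6y': np.float64(-0.156), 'F6z': np.float64(-0.009)} err 0.0754
{'F1z': np.float64(0.16), 'F2z': np.float64(0.564), 'F3x': np.float64(0.422), 'F3z': np.float64(0.0), 'F5x': np.float64(0.305), 'F1y': np.float64(-0.0), 'F5z': np.float64(0.0), 'F4y': np.float64(-0.16)} err 0.0001
{'F1z': np.float64(0.015), 'F2z': np.float64(0.661), 'F3x': np.float64(0.203), 'F3z': np.float64(0.142), 'F5x': np.float64(0.457), 'F6y': np.float64(0.005), 'F6z': np.float64(0.117), 'F1y': np.float64(-0.136)} err 0.0602
{'F1z': np.float64(0.16), 'F2z': np.float64(0.564), 'F3x': np.float64(0.422), 'F3z': np.float64(0.0), 'F5x': np.float64(0.305), 'F1x': np.float64(0.0), 'F4y': np.float64(-0.16), 'F1y': np.float64(-0.0)} err 0.0001
{'F1z': np.float64(0.174), 'F2z': np.float64(0.755), 'F3x': np.float64(0.331), 'F3z': np.float64(0.027), 'F5x': np.float64(0.556), 'F1x': np.float64(0.001)} err 0.1589
{'F1z': np.float64(0.007), 'F2z': np.float64(0.257), 'F3x': np.float64(0.083), 'F3z': np.float64(0.088), 'F5x': np.float64(0.062), 'F1x': np.float64(0.395), 'F1y': np.float64(-0.121)} err 0.0605
```

```bash
cat >> k2.py <<'E'
lo=np.array([-179.83,-69.29,-61.27,-181.25,-171.15,-177.46])+1.;hi=np.array([179.83,118.12,80.66,117.63,-9.14,177.46])-1.
def fk(q):
    F=frames(q);p=.1605*F[0][:,2]+.564*F[1][:,2]+.422*F[2][:,0]-.16*F[3][:,1]+.3055*F[4][:,0]
    R=F[5];return p,np.stack([-R[:,1],-R[:,2],R[:,0]],1)
from scipy.optimize import least_squares
def ik(p,R,q0):
    f=lambda q:np.hstack([(fk(q)[0]-p)*5,Ro.from_matrix(fk(q)[1]@R.T).as_rotvec()])
    o=least_squares(f,np.clip(q0,lo+.1,hi-.1),bounds=(lo,hi),x_scale=30.,max_nfev=60);return o.x,np.abs(o.fun).max()
E
cat > m.py <<'E'
from k2 import *
from h import Rt
rng=np.random.default_rng(0)
d=np.array([.94,.341,0]);f=np.array([.6125,.2205,0])
for z in(.025,.045):
  for lean in(20,25,30,40,50,60):
    for yaw in(20,0,40):
      R=Rt(yaw,lean)
      for flip in(0,1):
        RR=R@np.diag([-1,-1,1]) if flip else R
        S=[]
        for k in range(14):
          q,e=ik(f+[0,0,z],RR,rng.uniform(lo,hi)*[.3,.5,1,1,.7,1]+[20,0,0,0,0,0])
          if e<1e-3 and not any(np.abs(q-s).max()<3 for s in S): S.append(q)
        if S: print(z,lean,yaw,flip,[s.round(0).astype(int).tolist() for s in S])
E
python3 m.py
```

```text
0.025 20 40 0 [[33, 30, -21, -7, -20, 104]]
0.025 20 40 1 [[33, 30, -21, -7, -20, -76]]
0.025 25 40 0 [[32, 29, -22, -14, -14, 110]]
0.025 25 40 1 [[32, 29, -22, -14, -14, -70]]
0.025 30 40 0 [[30, 29, -21, -25, -11, 123]]
0.025 30 40 1 [[30, 29, -21, -25, -11, -57]]
0.025 40 40 0 [[21, 28, -17, -62, -14, 166]]
0.025 40 40 1 [[21, 28, -17, -62, -14, -14]]
0.025 50 20 0 [[1, 32, -33, -147, -27, -107]]
0.025 50 20 1 [[1, 32, -33, -147, -27, 73]]
0.025 50 40 0 [[6, 31, -19, -99, -26, -146]]
0.025 50 40 1 [[6, 31, -19, -99, -26, 34]]
0.025 60 20 0 [[-2, 38, -41, -155, -50, -95]]
0.025 60 20 1 [[-2, 38, -41, -155, -50, 85]]
0.025 60 40 0 [[-4, 36, -26, -118, -43, -119]]
0.025 60 40 1 [[-4, 36, -26, -118, -43, 61]]
0.045 20 20 0 [[35, 27, -33, 26, -12, 50]]
0.045 20 20 1 [[35, 27, -33, 26, -12, -130]]
0.045 20 0 0 [[32, 27, -40, 59, -12, 1]]
0.045 20 40 0 [[33, 28, -20, -7, -22, 103]]
0.045 20 40 1 [[33, 28, -20, -7, -22, -77]]
0.045 25 40 0 [[32, 27, -22, -12, -16, 109]]
0.045 25 40 1 [[32, 27, -22, -12, -16, -71]]
0.045 30 40 0 [[31, 27, -22, -21, -13, 119]]
0.045 30 40 1 [[31, 27, -22, -21, -13, -61]]
0.045 40 40 0 [[22, 26, -17, -56, -14, 159]]
0.045 40 40 1 [[22, 26, -17, -56, -14, -21]]
0.045 50 20 0 [[2, 29, -31, -142, -23, -113]]
0.045 50 20 1 [[2, 29, -31, -142, -23, 67]]
0.045 50 40 0 [[8, 28, -19, -94, -24, -153]]
0.045 50 40 1 [[8, 28, -19, -94, -24, 27]]
0.045 60 20 0 [[-2, 35, -41, -153, -47, -98]]
0.045 60 20 1 [[-2, 35, -41, -153, -47, 82]]
0.045 60 40 0 [[-3, 33, -25, -116, -41, -123]]
0.045 60 40 1 [[-3, 33, -25, -116, -41, 57]]
```

The fitted kinematic model matches to 0.2 mm, and it shows the other wrist branch (q4≈-147) allows a 50–60° lean. Next is a joint-space transit to it.

```bash
cat > plan.py <<'E'
from k2 import *
from h import Rt
def plan(qs,step=6.5,tstep=.042,q0=None):
    """joint waypoints -> rows per call (relative to call start)"""
    path=[np.array(qs[0],float)]
    for a,b in zip(qs,qs[1:]):
        a,b=np.array(a,float),np.array(b,float)
        for n in range(1,60):
            w=[a+(b-a)*i/n for i in range(n+1)];T=[fk(q) for q in w]
            if all(np.linalg.norm(T[i+1][0]-T[i][0])<tstep and np.degrees(np.linalg.norm(Ro.from_matrix(T[i+1][1]@T[i][1].T).as_rotvec()))<step for i in range(n)) and np.abs(b-a).max()/n<10: break
        path+=w[1:]
    for c in range(0,len(path)-1,5):
        p0,R0=fk(path[c]);print('CALL from',p0.round(3))
        rows=[]
        for q in path[c+1:c+6]:
            p,R=fk(q);rows.append(np.r_[p-p0,Ro.from_matrix(R@R0.T).as_rotvec()].round(3).tolist())
        print(rows)
    return path
def body(path):
    for q in path:
        p,R=fk(q); C=[p+R@np.array([sx*.0375,sy*.095,-.07]) for sx in(1,-1) for sy in(1,-1)]
        print('z',p.round(3),'bodymin',np.min(C,0).round(3),np.max(C,0)[0].round(3))
E
cat > m2.py <<'E'
from plan import *
from station import r
d=np.array([.94,.341,0]);f=np.array([.6125,.2205,0])
R=Rt(20,55)@np.diag([-1,-1,1]);g=[1,32,-33,-147,-30,73]
P={}
for s,z in((-.08,.15),(-.08,.045),(-.03,.045),(.01,.045),(-.2,.045),(-.2,.15)):
    q,e=ik(f+s*d+[0,0,z],R,g);P[s,z]=q;print(s,z,q.round(1),e.round(5))
c=r.sense()['joints'];print('err',fk(c)[0]-r.sense()['tcp_pos'])
qs=[c,[36,-5,-40,20,-45,20],[25,5,-35,-75,-50,45],P[-.08,.15]]
path=plan(qs);body(path)
E
python3 m2.py
```

```text
-0.08 0.15 [   4.7   10.1  -33.5 -121.1  -14.6   40.9] 0.0
-0.08 0.045 [  -5.8   29.8  -48.  -149.3  -44.2   82.4] 0.0
-0.03 0.045 [  -2.3   30.6  -41.1 -150.   -38.5   79. ] 0.0
0.01 0.045 [  -0.    31.7  -35.4 -150.   -34.2   76.3] 0.0
-0.2 0.045 [ -18.7   28.9  -60.3 -138.5  -52.5   87.9] 0.03636
-0.2 0.15 [  -0.    -1.1  -45.5 -114.7  -18.    37.6] 0.0
err [-0.00033817 -0.000113   -0.00019913]
CALL from [0.556 0.216 0.13 ]
[[0.007, -0.029, 0.026, -0.005, -0.031, -0.095], [0.007, -0.058, 0.048, -0.005, -0.048, -0.189], [0.0, -0.085, 0.067, -0.001, -0.051, -0.28], [-0.012, -0.11, 0.081, 0.007, -0.04, -0.367], [-0.03, -0.132, 0.092, 0.02, -0.016, -0.447]]
CALL from [0.526 0.084 0.223]
[[-0.023, -0.017, 0.007, 0.026, 0.033, -0.073], [-0.05, -0.03, 0.011, 0.058, 0.077, -0.137], [-0.08, -0.037, 0.012, 0.097, 0.131, -0.19], [-0.1, -0.036, -0.011, 0.156, 0.202, -0.243], [-0.122, -0.03, -0.032, 0.219, 0.27, -0.294]]
CALL from [0.404 0.055 0.191]
[[-0.021, 0.01, -0.019, 0.068, 0.062, -0.053], [-0.043, 0.023, -0.035, 0.139, 0.122, -0.105], [-0.063, 0.039, -0.048, 0.212, 0.178, -0.157], [-0.
[... 2467 characters left out ...]
in [0.187 0.249 0.145] 0.388
z [0.319 0.333 0.163] bodymin [0.208 0.25  0.146] 0.405
z [0.344 0.331 0.164] bodymin [0.23  0.238 0.147] 0.421
z [0.369 0.326 0.165] bodymin [0.254 0.225 0.148] 0.435
z [0.393 0.319 0.165] bodymin [0.276 0.211 0.15 ] 0.451
z [0.416 0.309 0.165] bodymin [0.296 0.196 0.151] 0.468
z [0.438 0.297 0.165] bodymin [0.315 0.18  0.153] 0.483
z [0.459 0.284 0.164] bodymin [0.335 0.163 0.154] 0.497
z [0.478 0.268 0.162] bodymin [0.355 0.145 0.156] 0.509
z [0.496 0.251 0.16 ] bodymin [0.375 0.128 0.157] 0.519
z [0.512 0.233 0.157] bodymin [0.394 0.111 0.158] 0.527
z [0.525 0.213 0.154] bodymin [0.413 0.093 0.159] 0.532
z [0.537 0.193 0.15 ] bodymin [0.431 0.077 0.159] 0.536
```

Run:
```python
from plan import *
d=np.array([.94,.341,0]);f=np.array([.6125,.2205,0])
for lean in(45,50,55,60,65):
  for yaw in (20,30):
    R=Rt(yaw,lean)@np.diag([-1,-1,1]);o=[];g=[-2,30,-41,-148,-35,78]
    for s in(.01,-.03,-.08,-.12,-.15,-.17):
      for z in(.05,):
        g,e=ik(f+s*d+[0,0,z],R,g);o.append((s,'OK' if e<1e-3 else round(e,3),g.round(0).astype(int).tolist()))
    print(lean,yaw,o)
```

```text
45 20 [(0.01, np.float64(0.03), [8, 27, -23, -126, -10, 45]), (-0.03, np.float64(0.009), [8, 24, -26, -122, -10, 41]), (-0.08, 'OK', [3, 21, -34, -129, -15, 52]), (-0.12, 'OK', [-1, 20, -41, -133, -20, 59]), (-0.15, 'OK', [-3, 18, -45, -134, -23, 63]), (-0.17, 'OK', [-5, 18, -48, -134, -25, 65])]
45 30 [(0.01, np.float64(0.017), [17, 26, -17, -82, -10, 1]), (-0.03, np.float64(0.002), [16, 24, -22, -87, -10, 7]), (-0.08, 'OK', [10, 21, -28, -98, -14, 22]), (-0.12, 'OK', [6, 19, -33, -105, -18, 33]), (-0.15, 'OK', [2, 17, -37, -108, -20, 39]), (-0.17, 'OK', [0, 16, -40, -109, -22, 43])]
50 20 [(0.01, 'OK', [3, 28, -29, -140, -21, 63]), (-0.03, 'OK', [0, 27, -35, -143, -25, 68]), (-0.08, 'OK', [-3, 25, -43, -144, -30, 73]), (-0.12, 'OK', [-6, 24, -48, -143, -34, 76]), (-0.15, 'OK', [-9, 23, -52, -143, -38, 78]), (-0.17, 'OK', [-11, 23, -55, -142, -40, 80])]
50 30 [(0.01, 'OK', [8, 27, -20, -108, -18, 34]), (-0.03, 'OK', [4, 26, -27, -114, -21, 43]), (-0.08, 'OK', [0, 24, -34, -119, -26, 52]), (-0.12, 'OK', [-4, 22, -39, -121, -30, 58]), (-0.15, 'OK', [-7, 21, -44, -121, -33, 62]), (-0.1
[... 1061 characters left out ...]
, -48, -132, -53, 82]), (-0.15, 'OK', [-17, 33, -52, -131, -57, 86]), (-0.17, 'OK', [-20, 34, -55, -130, -60, 89])]
65 20 [(0.01, 'OK', [-3, 38, -42, -155, -55, 85]), (-0.03, 'OK', [-5, 38, -47, -154, -61, 88]), (-0.08, 'OK', [-9, 39, -54, -152, -68, 92]), (-0.12, 'OK', [-13, 43, -59, -149, -75, 97]), (-0.15, np.float64(0.036), [-18, 43, -60, -143, -74, 97]), (-0.17, np.float64(0.062), [-21, 41, -60, -138, -71, 97])]
65 30 [(0.01, 'OK', [-5, 37, -34, -137, -50, 76]), (-0.03, 'OK', [-8, 36, -39, -137, -54, 79]), (-0.08, 'OK', [-12, 37, -46, -136, -60, 84]), (-0.12, 'OK', [-16, 39, -51, -134, -65, 90]), (-0.15, 'OK', [-20, 41, -55, -132, -69, 95]), (-0.17, 'OK', [-23, 44, -58, -131, -72, 99])]
```

Emit:
{"method": "play_rows", "body": {
  "commands": [
    [[0.007, -0.029, 0.026, -0.005, -0.031, -0.095, 1], [0.007, -0.058, 0.048, -0.005, -0.048, -0.189, 1], [0.0, -0.085, 0.067, -0.001, -0.051, -0.28, 1], [-0.012, -0.11, 0.081, 0.007, -0.04, -0.367, 1], [-0.03, -0.132, 0.092, 0.02, -0.016, -0.447, 1]]
  ]
}}

```text
time_s: 3.2
tcp_pos: [0.5253, 0.0835, 0.2243]
ee_rot: [[0.881, -0.172, 0.441], [-0.144, -0.985, -0.096], [0.451, 0.021, -0.892]]
wrist_force: [0.4, -1.3, 0.3]
gripper_width: 0.005
```

Emit:
{"method": "play_rows", "body": {
  "commands": [
    [[-0.023, -0.017, 0.007, 0.026, 0.033, -0.073, 1], [-0.05, -0.03, 0.011, 0.058, 0.077, -0.137, 1], [-0.08, -0.037, 0.012, 0.097, 0.131, -0.19, 1], [-0.1, -0.036, -0.011, 0.156, 0.202, -0.243, 1], [-0.122, -0.03, -0.032, 0.219, 0.27, -0.294, 1]]
  ]
}}

```text
time_s: 3.7
tcp_pos: [0.4031, 0.0551, 0.1916]
ee_rot: [[0.872, -0.459, 0.172], [-0.47, -0.882, 0.028], [0.139, -0.105, -0.985]]
wrist_force: [0.7, -0.8, -0.5]
gripper_width: 0.006
```

Run:
```python
from h import *
s=r.sense();print(s['tcp_pos'].round(3),s['joints'].round(1))
```

```text
[0.403 0.055 0.192] [ 34.3  -3.8 -39.2   5.9 -45.7  24. ]
```

Tracking is good (expected joints about [35,-4,-39,6,-46,23]). Continuing.

Emit:
{"method": "play_rows", "body": {
  "commands": [
    [[-0.021, 0.01, -0.019, 0.068, 0.062, -0.053, 1], [-0.043, 0.023, -0.035, 0.139, 0.122, -0.105, 1], [-0.063, 0.039, -0.048, 0.212, 0.178, -0.157, 1], [-0.082, 0.059, -0.059, 0.288, 0.231, -0.209, 1], [-0.099, 0.081, -0.066, 0.366, 0.281, -0.261, 1]]
  ]
}}

```text
time_s: 4.2
tcp_pos: [0.3041, 0.1366, 0.125]
ee_rot: [[0.7, -0.712, -0.054], [-0.648, -0.666, 0.37], [-0.299, -0.224, -0.928]]
wrist_force: [-0.1, -0.1, -0.5]
gripper_width: 0.005
```

Emit:
{"method": "play_rows", "body": {
  "commands": [
    [[-0.015, 0.025, -0.004, 0.079, 0.046, -0.055, 1], [-0.027, 0.051, -0.005, 0.16, 0.087, -0.111, 1], [-0.036, 0.079, -0.003, 0.241, 0.125, -0.169, 1], [-0.041, 0.108, 0.002, 0.324, 0.159, -0.227, 1], [-0.043, 0.137, 0.011, 0.408, 0.188, -0.287, 1]]
  ]
}}

```text
time_s: 4.7
tcp_pos: [0.2619, 0.2737, 0.1369]
ee_rot: [[0.423, -0.905, -0.05], [-0.61, -0.325, 0.723], [-0.67, -0.275, -0.689]]
wrist_force: [0.6, -1.8, -0.6]
gripper_width: 0.006
```

Emit:
{"method": "play_rows", "body": {
  "commands": [
    [[0.002, 0.029, 0.011, 0.083, 0.027, -0.064, 1], [0.008, 0.057, 0.025, 0.165, 0.05, -0.13, 1], [0.032, 0.06, 0.026, 0.186, 0.048, -0.236, 1], [0.057, 0.06, 0.027, 0.205, 0.049, -0.342, 1], [0.082, 0.058, 0.028, 0.223, 0.051, -0.449, 1]]
  ]
}}

```text
time_s: 5.2
tcp_pos: [0.3451, 0.3305, 0.1651]
ee_rot: [[0.114, -0.956, 0.271], [-0.565, 0.162, 0.809], [-0.817, -0.245, -0.522]]
wrist_force: [-0.3, -0.4, -1.2]
gripper_width: 0.006
```

Emit:
{"method": "play_rows", "body": {
  "commands": [
    [[0.025, -0.005, 0.001, 0.015, 0.012, -0.107, 1], [0.049, -0.012, 0.001, 0.03, 0.027, -0.213, 1], [0.072, -0.022, 0.001, 0.044, 0.043, -0.32, 1], [0.094, -0.034, 0.001, 0.058, 0.062, -0.426, 1], [0.115, -0.047, 0, 0.071, 0.083, -0.533, 1]]
  ]
}}

```text
time_s: 5.7
tcp_pos: [0.4602, 0.283, 0.1654]
ee_rot: [[-0.24, -0.753, 0.613], [-0.469, 0.643, 0.606], [-0.85, -0.142, -0.507]]
wrist_force: [0.4, 0.1, 0.6]
gripper_width: 0.004
```

Emit:
{"method": "play_rows", "body": {
  "commands": [
    [[0.019, -0.016, -0.002, 0.014, 0.023, -0.106, 1], [0.037, -0.033, -0.004, 0.029, 0.049, -0.211, 1], [0.053, -0.051, -0.007, 0.045, 0.076, -0.315, 1], [0.067, -0.07, -0.01, 0.061, 0.106, -0.419, 1], [0.078, -0.09, -0.014, 0.077, 0.138, -0.522, 1]]
  ]
}}

```text
time_s: 6.2
tcp_pos: [0.5383, 0.1928, 0.1514]
ee_rot: [[-0.536, -0.34, 0.773], [-0.194, 0.94, 0.279], [-0.822, -0.0, -0.57]]
wrist_force: [0.2, 0.1, 0.0]
gripper_width: 0.007
```

```bash
cat >> h.py <<'E'
d=np.array([.9397,.342,0]);f=np.array([.6125,.2205,0])
def gof(pos,lean=55,yaw=20):
    s=r.sense(); R=Rt(yaw,lean)@np.diag([-1,-1,1]); print('t',s['time_s'],'tcp',s['tcp_pos'].round(4),'s',round((s['tcp_pos']-f)@d,4),'shift',(np.array(pos)-s['tcp_pos']).round(4),'rv',Ro.from_matrix(R@s['ee_rot'].T).as_rotvec().round(4),'F',np.round(s['wrist_force'],1),'w',round(s['gripper_width'],3),s['joints'].round(0))
E
python3 -c "
from h import *
gof(f-.05*d+[0,0,.045])"
```

```text
t 6.2 tcp [0.5383 0.1928 0.1514] s -0.0792 shift [ 0.0272  0.0106 -0.1064] rv [-0.0014  0.0039  0.0023] F [0.2 0.1 0. ] w 0.007 [   4.   10.  -34. -122.  -15.   42.]
```

Emit:
{"method": "play_rows", "body": {
  "commands": [
    [[0, 0, -0.035, 0, 0, 0, 1], [0, 0, -0.07, 0, 0, 0, 1], [0.01, 0.004, -0.106, 0, 0, 0, 1], [0.028, 0.01, -0.106, 0, 0, 0, 1], [0.058, 0.021, -0.106, 0, 0, 0, 1]]
  ]
}}

```text
time_s: 6.7
tcp_pos: [0.5934, 0.213, 0.0377]
ee_rot: [[-0.548, -0.341, 0.764], [-0.196, 0.94, 0.279], [-0.814, 0.003, -0.582]]
wrist_force: [0.8, -0.7, -0.2]
gripper_width: 0.013
```

Emit:
{"method": "play_rows", "body": {
  "commands": [
    [[0, 0, 0, 0, 0, 0, 1], [0, 0, 0, 0, 0, 0, 1]]
  ]
}}

```text
time_s: 6.9
tcp_pos: [0.5961, 0.2142, 0.0443]
ee_rot: [[-0.536, -0.344, 0.771], [-0.198, 0.939, 0.281], [-0.821, -0.002, -0.571]]
wrist_force: [-0.3, 0.1, 0.9]
gripper_width: 0.008
```

```bash
python3 -c "
from h import *
gof(f+.005*d+[0,0,.045])"
```

```text
t 6.9 tcp [0.5961 0.2142 0.0443] s -0.0176 shift [0.0211 0.008  0.0007] rv [ 0.0007  0.0038 -0.0018] F [-0.3  0.1  0.9] w 0.008 [  -2.   31.  -40. -150.  -38.   79.]
```

Emit:
{"method": "play_rows", "body": {
  "commands": [
    [[0.006, 0.002, 0, 0, 0, 0, 1], [0.011, 0.004, 0, 0, 0, 0, 1], [0.011, 0.004, 0, 0, 0, 0, 1]]
  ]
}}

```text
time_s: 7.2
tcp_pos: [0.6067, 0.2174, 0.0443]
ee_rot: [[-0.537, -0.342, 0.771], [-0.196, 0.94, 0.28], [-0.821, -0.001, -0.571]]
wrist_force: [1.6, -0.5, -0.3]
gripper_width: 0.006
```

Emit:
{"method": "play_rows", "body": {
  "commands": [
    [[0.0038, 0.0014, 0, 0, 0, 0, 1], [0.0038, 0.0014, 0, 0, 0, 0, 1]]
  ]
}}

```text
time_s: 7.4
tcp_pos: [0.6089, 0.2186, 0.0431]
ee_rot: [[-0.539, -0.342, 0.769], [-0.197, 0.94, 0.28], [-0.819, -0.0, -0.574]]
wrist_force: [-2.7, -1.5, 2.0]
gripper_width: 0.008
```

Emit:
{"method": "play_rows", "body": {
  "commands": [
    [[0.0028, 0.001, 0, 0, 0, 0, 1], [0.0028, 0.001, 0, 0, 0, 0, 1]]
  ]
}}

```text
time_s: 7.6
tcp_pos: [0.6108, 0.2195, 0.0425]
ee_rot: [[-0.541, -0.343, 0.768], [-0.197, 0.94, 0.28], [-0.818, 0.0, -0.575]]
wrist_force: [-6.5, -2.6, 3.4]
gripper_width: 0.006
```

Emit:
{"method": "play_rows", "body": {
  "commands": [
    [[0.0038, 0.0014, 0, 0, 0, 0, 1], [0.0038, 0.0014, 0, 0, 0, 0, 1]]
  ]
}}

```text
time_s: 7.8
tcp_pos: [0.6142, 0.2209, 0.0421]
ee_rot: [[-0.541, -0.343, 0.768], [-0.197, 0.939, 0.28], [-0.817, 0.0, -0.576]]
wrist_force: [-6.2, -2.4, 3.3]
gripper_width: 0.007
```

Emit:
{"method": "play_rows", "body": {
  "commands": [
    [[0.0038, 0.0014, 0, 0, 0, 0, 1], [0.0038, 0.0014, 0, 0, 0, 0, 1], [0.0038, 0.0014, 0, 0, 0, 0, 1]]
  ]
}}

```text
time_s: 8.1
tcp_pos: [0.6177, 0.2222, 0.0419]
ee_rot: [[-0.542, -0.343, 0.767], [-0.197, 0.939, 0.28], [-0.817, 0.0, -0.577]]
wrist_force: [-6.3, -2.4, 3.3]
gripper_width: 0.008
```

Emit:
{"method": "play_rows", "body": {
  "commands": [
    [[0.0028, 0.001, 0, 0, 0, 0, 1], [0.0028, 0.001, 0, 0, 0, 0, 1], [0.0028, 0.001, 0, 0, 0, 0, 1]]
  ]
}}

```text
time_s: 8.4
tcp_pos: [0.6204, 0.2232, 0.042]
ee_rot: [[-0.542, -0.343, 0.767], [-0.197, 0.939, 0.28], [-0.817, 0.0, -0.577]]
wrist_force: [-6.2, -2.9, 3.7]
gripper_width: 0.002
```

Emit:
{"method": "play_rows", "body": {
  "commands": [
    [[0.0019, 0.0007, 0, 0, 0, 0, 1], [0.0019, 0.0007, 0, 0, 0, 0, 1], [0.0019, 0.0007, 0, 0, 0, 0, 1]]
  ]
}}

```text
time_s: 8.7
tcp_pos: [0.6208, 0.2234, 0.0418]
ee_rot: [[-0.543, -0.343, 0.767], [-0.198, 0.939, 0.28], [-0.816, 0.0, -0.578]]
wrist_force: [-13.9, -7.7, 10.7]
gripper_width: 0.009
```

Emit:
{"method": "play_rows", "body": {
  "commands": [
    [[0.0019, 0.0007, 0, 0, 0, 0, 1], [0.0019, 0.0007, 0, 0, 0, 0, 1], [0.0019, 0.0007, 0, 0, 0, 0, 1]]
  ]
}}

```text
time_s: 9.0
tcp_pos: [0.621, 0.2236, 0.0417]
ee_rot: [[-0.544, -0.343, 0.766], [-0.198, 0.939, 0.28], [-0.815, 0.0, -0.579]]
wrist_force: [-21.6, -12.7, 15.2]
gripper_width: 0.007
```

Emit:
{"method": "play_rows", "body": {
  "commands": [
    [[-0.038, -0.014, 0, 0, 0, 0, 1], [-0.075, -0.027, 0.02, 0, 0, 0, 1], [-0.113, -0.041, 0.045, 0, 0, 0, 1], [-0.141, -0.051, 0.08, 0, 0, 0, 1], [-0.16, -0.058, 0.11, 0, 0, 0, 1]]
  ]
}}

```text
time_s: 9.5
tcp_pos: [0.4703, 0.1727, 0.138]
ee_rot: [[-0.545, -0.348, 0.763], [-0.196, 0.937, 0.288], [-0.815, 0.007, -0.579]]
wrist_force: [-1.3, 0.5, -0.8]
gripper_width: 0.008
```

Emit:
{"method": "play_rows", "body": {
  "commands": [
    [[0, 0, 0.03, 0, 0, 0, 0.4], [0, 0, 0.05, 0, 0, 0, 0.4], [0, 0, 0.05, 0, 0, 0, 0.4]]
  ]
}}

```text
time_s: 9.8
tcp_pos: [0.4734, 0.176, 0.1786]
ee_rot: [[-0.523, -0.355, 0.775], [-0.193, 0.935, 0.298], [-0.83, 0.006, -0.558]]
wrist_force: [0.0, -0.2, -0.8]
gripper_width: 0.197
```

Run:
```python
from h import *
gof(f)
t=cap('top');s=cap('side','e.png')
for n,c in(('top',t),('side',s)):
    P=cloud(c);I=c['image'].astype(int);z=P[...,2]
    m=(I[...,0]>150)&(I[...,1]>110)&(I[...,2]<110)&(P[...,0]>.3)&(P[...,0]<.75)&(P[...,1]>.05)&(P[...,1]<.4)&(z>.02)&(z<.1)
    if m.sum()>10:
        p=P[m];q=p[:,:2]-p[:,:2].mean(0);print(n,m.sum(),p.mean(0),'s',((p-f)@d).mean(),np.linalg.svd(q,full_matrices=0)[2][0])
```

```text
t 9.8 tcp [0.4734 0.176  0.1786] s -0.1459 shift [ 0.1391  0.0445 -0.1786] rv [-0.0128  0.0159 -0.0143] F [ 0.  -0.2 -0.8] w 0.197 [  10.    0.  -37. -105.   -9.   20.]
top 75 [0.5035026  0.15169812 0.04673929] s -0.12595509683100045 [-0.34587024  0.93828235]
side 119 [0.49768399 0.14926049 0.05137745] s -0.13225651528514876 [ 0.34106759 -0.94003877]
```

View pics/e.png

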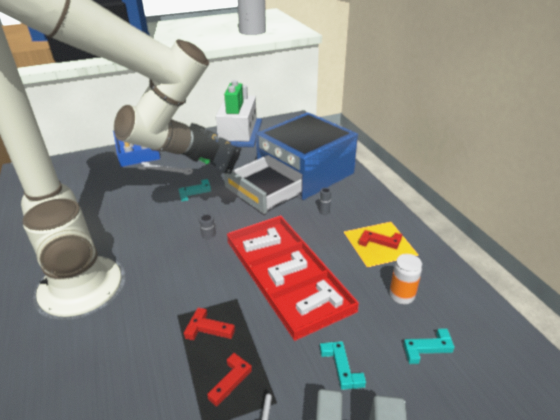

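Drawer is out: the front stripe in the side view is at about (243,190), with the open box behind it. Now I'll plan the transit to a hover above the Z bracket.

```bash
cat > m3.py <<'E'
from plan import *
from station import r
c=r.sense()['joints'];print(c.round(1))
q,e=ik(np.array([.5005,-.1545,.14]),Rt(4),[1,20,0,0,-68,93]);print(q.round(1),e)
path=plan([c,[15,-6,-38,-95,-35,40],[12,-5,-30,-40,-50,75],q],step=8,tstep=.048);body(path[::3])
E
python3 m3.py
```

```text
[  10.3    0.3  -36.7 -104.9   -9.2   20.7]
[  0.6  16.8 -20.4  -0.  -52.8  93.4] 2.662438652802133e-13
CALL from [0.472 0.175 0.175]
[[-0.01, 0.023, 0.012, -0.017, -0.048, 0.12], [-0.023, 0.045, 0.024, -0.034, -0.098, 0.239], [-0.039, 0.066, 0.036, -0.051, -0.15, 0.357], [-0.057, 0.085, 0.047, -0.067, -0.204, 0.473], [-0.078, 0.103, 0.057, -0.082, -0.26, 0.589]]
CALL from [0.394 0.279 0.233]
[[-0.023, 0.016, 0.01, -0.012, -0.057, 0.115], [-0.025, 0.006, 0.004, -0.099, -0.122, 0.201], [-0.027, -0.006, -0.001, -0.186, -0.185, 0.287], [-0.028, -0.019, -0.007, -0.273, -0.246, 0.375], [-0.029, -0.034, -0.012, -0.358, -0.305, 0.463]]
CALL from [0.365 0.245 0.221]
[[-0.0, -0.016, -0.005, -0.084, -0.061, 0.088], [0.0, -0.033, -0.009, -0.168, -0.119, 0.176], [0.001, -0.051, -0.012, -0.252, -0.174, 0.265], [0.003, -0.071, -0.015, -0.335, -0.226, 0.356], [0.006, -0.092, -0.016, -0.417, -0.274, 0.448]]
CALL from [0.371 0.153 0.204]
[[0.003, -0.022, -0.0, -0.084, -0.045, 0.091], [0.007, -0.045, 0.001, -0.169, -0.085, 0.181], [0.027, -0.08, -0.012, -0.27, -0.086, 0.242], [0.045, -0.117, -0.023, -0.367, -0.081, 0.308], [0.064, -0.154, -0.034, -0.46, -0.071, 0.379]]
CALL from [ 0.434 -0.001  0.171]
[[0.017, -0.038, -0.009, -0.093, 0.014, 0.069], [0.034, -0.077, -0.017, -0.183, 0.035, 0.141], [0.05, -0.115, -0.024, -0.268, 0.062, 0.217], [0.066, -0.153, -0.031, -0.349, 0.094, 0.295]]
z [0.472 0.175 0.175] bodymin [0.364 0.059 0.183] 0.471
z [0.433 0.241 0.211] bodymin [0.311 0.118 0.2  ] 0.457
z [0.371 0.295 0.243] bodymin [0.253 0.179 0.212] 0.412
z [0.366 0.259 0.226] bodymin [0.243 0.167 0.184] 0.426
z [0.365 0.212 0.212] bodymin [0.25  0.118 0.174] 0.432
z [0.371 0.153 0.204] bodymin [0.272 0.037 0.185] 0.432
z [0.397 0.073 0.193] bodymin [ 0.319 -0.05   0.203] 0.447
z [ 0.452 -0.039  0.162] bodymin [ 0.394 -0.153  0.202] 0.494
z [ 0.5   -0.155  0.14 ] bodymin [ 0.456 -0.252  0.21 ] 0.545
```

Emit:
{"method": "play_rows", "body": {
  "commands": [
    [[-0.01, 0.023, 0.012, -0.017, -0.048, 0.12, 0.4], [-0.023, 0.045, 0.024, -0.034, -0.098, 0.239, 0.4], [-0.039, 0.066, 0.036, -0.051, -0.15, 0.357, 0.4], [-0.057, 0.085, 0.047, -0.067, -0.204, 0.473, 0.4], [-0.078, 0.103, 0.057, -0.082, -0.26, 0.589, 0.4]]
  ]
}}

```text
time_s: 10.4
tcp_pos: [0.393, 0.2777, 0.2303]
ee_rot: [[-0.1, -0.79, 0.605], [-0.46, 0.576, 0.675], [-0.882, -0.211, -0.421]]
wrist_force: [0.3, 0.1, -0.3]
gripper_width: 0.593
```

```bash
python3 m3.py | head -2; python3 -c "
from h import *
print(r.sense()['tcp_pos'])"
```

```text
[ 13.9  -4.8 -38.1 -96.7 -30.9  37.2]
[  0.6  16.8 -20.4  -0.  -52.8  93.4] 2.662438652802133e-13
[0.39295915 0.27773405 0.23029942]
```

Emit:
{"method": "play_rows", "body": {
  "commands": [
    [[-0.023, 0.016, 0.01, -0.012, -0.057, 0.115, 0.4], [-0.025, 0.006, 0.004, -0.099, -0.122, 0.201, 0.4], [-0.027, -0.006, -0.001, -0.186, -0.185, 0.287, 0.4], [-0.028, -0.019, -0.007, -0.273, -0.246, 0.375, 0.4], [-0.029, -0.034, -0.012, -0.358, -0.305, 0.463, 0.4]]
  ]
}}

```text
time_s: 10.9
tcp_pos: [0.3644, 0.2426, 0.2175]
ee_rot: [[0.408, -0.814, 0.414], [-0.667, 0.044, 0.744], [-0.623, -0.58, -0.525]]
wrist_force: [-0.1, -0.2, -0.0]
gripper_width: 0.599
```

Emit:
{"method": "play_rows", "body": {
  "commands": [
    [[0, -0.016, -0.005, -0.084, -0.061, 0.088, 0.4], [0.0, -0.033, -0.009, -0.168, -0.119, 0.176, 0.4], [0.001, -0.051, -0.012, -0.252, -0.174, 0.265, 0.4], [0.003, -0.071, -0.015, -0.335, -0.226, 0.356, 0.4], [0.006, -0.092, -0.016, -0.417, -0.274, 0.448, 0.4]]
  ]
}}

```text
time_s: 11.4
tcp_pos: [0.3701, 0.1504, 0.2015]
ee_rot: [[0.809, -0.523, 0.269], [-0.557, -0.537, 0.634], [-0.187, -0.663, -0.725]]
wrist_force: [-0.9, 0.5, -0.1]
gripper_width: 0.603
```

Emit:
{"method": "play_rows", "body": {
  "commands": [
    [[0.003, -0.022, 0, -0.084, -0.045, 0.091, 0.4], [0.007, -0.045, 0.001, -0.169, -0.085, 0.181, 0.4], [0.027, -0.08, -0.012, -0.27, -0.086, 0.242, 0.4], [0.045, -0.117, -0.023, -0.367, -0.081, 0.308, 0.4], [0.064, -0.154, -0.034, -0.46, -0.071, 0.379, 0.4]]
  ]
}}

```text
time_s: 11.9
tcp_pos: [0.4346, -0.0042, 0.1677]
ee_rot: [[0.969, -0.202, 0.143], [-0.238, -0.917, 0.321], [0.066, -0.345, -0.936]]
wrist_force: [0.3, 0.5, -0.3]
gripper_width: 0.599
```

Emit:
{"method": "play_rows", "body": {
  "commands": [
    [[0.017, -0.038, -0.009, -0.093, 0.014, 0.069, 0.4], [0.034, -0.077, -0.017, -0.183, 0.035, 0.141, 0.4], [0.05, -0.115, -0.024, -0.268, 0.062, 0.217, 0.4], [0.066, -0.153, -0.031, -0.349, 0.094, 0.295, 0.4], [0.066, -0.153, -0.031, -0.349, 0.094, 0.295, 0.4]]
  ]
}}

```text
time_s: 12.4
tcp_pos: [0.5007, -0.1577, 0.1343]
ee_rot: [[0.998, 0.067, -0.003], [0.067, -0.998, 0.001], [-0.003, -0.001, -1.0]]
wrist_force: [-1.5, 0.2, -1.0]
gripper_width: 0.6
```

Run:
```python
from h import *
go([.5005,-.1545,.14],4);s=r.sense();c=r.capture('wrist');print(c['mount'],c['intrinsics'],c.keys())
K=c['intrinsics'];v,u=np.mgrid[:420,:560];x=(u-K[0,2])/K[0,0];y=(v-K[1,2])/K[1,1];th=np.hypot(x,y);z=c['range_z']
k=np.tan(np.clip(th,0,1.45))/np.maximum(th,1e-6)
P=np.stack([x*k*z,-y*k*z,-z],-1);M=c['mount'];P=P@M[:3,:3].T+M[:3,3];P=P@s['ee_rot'].T+s['tcp_pos']
I=c['image'].astype(int);h=P[...,2]
w=(I.min(-1)>110)&(z>0)&(h>.018)&(h<.032)&(abs(P[...,0]-.5)<.07)&(abs(P[...,1]+.154)<.055)
print(w.sum(),np.median(h[w]) if w.any() else 0); 
if w.sum()>50: print(fitz(P[w][:,:2]*1000,(500.,-154.)))
cv2.imwrite('pics/w.png',c['image'][:,:,::-1])
```

```text
t 12.4 tcp [ 0.5007 -0.1577  0.1343] shift [-0.0002  0.0032  0.0057] rv [-0.0007 -0.0034  0.003 ] F [-1.5  0.2 -1. ] w 0.6
[[-1.95000453e-04  9.69913568e-01  2.43449445e-01  6.51543079e-02]
 [ 9.99999922e-01  1.05474068e-04  3.80776009e-04  3.04449828e-05]
 [ 3.43642214e-04  2.43449500e-01 -9.69913513e-01 -1.61929838e-01]
 [ 0.00000000e+00  0.00000000e+00  0.00000000e+00  1.00000000e+00]] [[325.1922621    0.         279.93326179]
 [  0.         325.1922621  210.11286031]
 [  0.           0.           1.        ]] dict_keys(['image', 'range_z', 'intrinsics', 'mount'])
4505 0.024646485014252012
(array([ 500.70469373, -153.4567314 ]), np.float64(4.447184974421616), np.float64(0.00014824324857128942))
```

View pics/w.png

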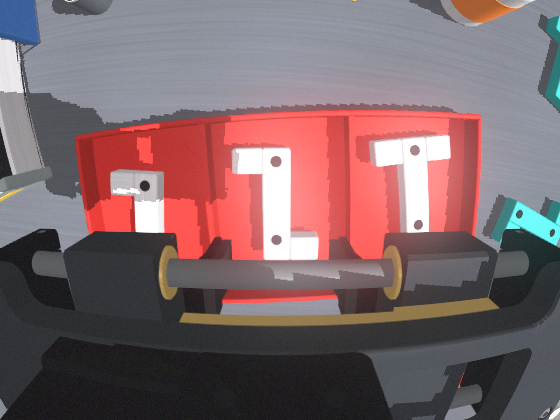

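The wrist view shows the Z in the middle compartment (holes at (276,160) and (277,240)), and the fit agrees with the overhead view. Descending.

Emit:
{"method": "play_rows", "body": {
  "commands": [
    [[0, 0, -0.03, 0, 0, 0, 0.4], [0, 0, -0.06, 0, 0, 0, 0.4], [0, 0, -0.08, 0, 0, 0, 0.4], [0, 0, -0.08, 0, 0, 0, 0.4]]
  ]
}}

```text
time_s: 12.85
tcp_pos: [0.4973, -0.1552, 0.0549]
ee_rot: [[0.998, 0.066, -0.004], [0.066, -0.998, 0.004], [-0.004, -0.004, -1.0]]
wrist_force: [0.8, -0.5, -0.6]
gripper_width: 0.6
```

Run:
```python
from h import *
go([.5007,-.1536,.0085],4.3)
```

```text
t 12.85 tcp [ 0.4973 -0.1552  0.0549] shift [ 0.0034  0.0016 -0.0464] rv [-0.0036 -0.0041  0.0092] F [ 0.8 -0.5 -0.6] w 0.6
```

Emit:
{"method": "play_rows", "body": {
  "commands": [
    [[0.0034, 0.0016, -0.015, -0.003, -0.004, 0.009, 0.4], [0.0034, 0.0016, -0.03, -0.003, -0.004, 0.009, 0.4], [0.0034, 0.0016, -0.042, -0.003, -0.004, 0.009, 0.4], [0.0034, 0.0016, -0.046, -0.003, -0.004, 0.009, 0.4], [0.0034, 0.0016, -0.046, -0.003, -0.004, 0.009, 0.4]]
  ]
}}

```text
time_s: 13.35
tcp_pos: [0.5041, -0.1539, 0.012]
ee_rot: [[0.997, 0.076, 0.008], [0.076, -0.997, -0.001], [0.007, 0.002, -1.0]]
wrist_force: [0.3, -0.3, 0.4]
gripper_width: 0.601
```

Emit:
{"method": "play_rows", "body": {
  "commands": [
    [[0, 0, 0, 0, 0, 0, 0.9], [0, 0, 0, 0, 0, 0, 1], [0, 0, 0, 0, 0, 0, 1], [0, 0, 0, 0, 0, 0, 1], [0, 0, 0, 0, 0, 0, 1]]
  ]
}}

```text
time_s: 13.85
tcp_pos: [0.5045, -0.1539, 0.0123]
ee_rot: [[0.997, 0.077, 0.008], [0.077, -0.997, -0.001], [0.008, 0.002, -1.0]]
wrist_force: [-0.3, -0.4, 1.5]
gripper_width: 0.274
```

Emit:
{"method": "play_rows", "body": {
  "commands": [
    [[0, 0, 0, 0, 0, 0, 1], [0, 0, 0, 0, 0, 0, 1]]
  ]
}}

```text
time_s: 14.05
tcp_pos: [0.5045, -0.1539, 0.0122]
ee_rot: [[0.997, 0.077, 0.008], [0.077, -0.997, -0.001], [0.008, 0.002, -1.0]]
wrist_force: [-0.1, -0.3, 2.1]
gripper_width: 0.272
```

Gripped: opening 0.272×87 ≈ 23.7 mm, matching the stem. Lifting.

Emit:
{"method": "play_rows", "body": {
  "commands": [
    [[0, 0, 0.02, 0, 0, 0, 1], [0, 0, 0.05, 0, 0, 0, 1], [0, 0, 0.09, 0, 0, 0, 1], [0, 0, 0.13, 0, 0, 0, 1], [0, 0, 0.14, 0, 0, 0, 1]]
  ]
}}

```text
time_s: 14.55
tcp_pos: [0.5068, -0.1542, 0.1563]
ee_rot: [[0.997, 0.077, 0.017], [0.077, -0.997, -0.002], [0.016, 0.003, -1.0]]
wrist_force: [0.9, 0.4, -2.1]
gripper_width: 0.268
```

Emit:
{"method": "play_rows", "body": {
  "commands": [
    [[0, 0, 0, 0, 0, 0, 1], [0, 0, 0, 0, 0, 0, 1]]
  ]
}}

```text
time_s: 14.75
tcp_pos: [0.5028, -0.1536, 0.1501]
ee_rot: [[0.997, 0.076, 0.005], [0.076, -0.997, -0.0], [0.004, 0.0, -1.0]]
wrist_force: [1.3, 0.1, -1.9]
gripper_width: 0.277
```

Run:
```python
from h import *
go(f-.062*d+[0,0,.16],20)
from k2 import ik
q=r.sense()['joints'];print(q.round(0))
for z in(.16,.033): print(ik(f-.062*d+[0,0,z],Rt(20),[36,20,-10,0,-60,75]))
c=r.capture('top');P=cloud(c);z=P[...,2]
l=(P-f)@np.array([-.342,.9397,0]);s=(P-f)@d
for nm,m in(('front',(abs(z-.086)<.006)&(abs(l)<.09)&(s>-.17)&(s<-.08)),('wallL',(abs(z-.063)<.006)&(l>.06)&(l<.13)&(s>-.11)&(s<0)),('wallR',(abs(z-.063)<.006)&(l<-.06)&(l>-.13)&(s>-.11)&(s<0)),('floor',(abs(z-.024)<.006)&(abs(l)<.07)&(s>-.11)&(s<0))):
    print(nm,m.sum(),np.percentile(s[m],[2,50,98]).round(4),np.percentile(l[m],[2,50,98]).round(4),np.median(z[m]).round(4)) if m.sum() else print(nm)
```

```text
t 14.75 tcp [ 0.5028 -0.1536  0.1501] shift [0.0514 0.3529 0.0099] rv [-0.0005  0.0045  0.273 ] F [ 1.3  0.1 -1.9] w 0.277
[  1.  16. -20.   0. -54.  94.]
(array([ 3.55406276e+01,  2.14876861e+01, -9.90179319e+00, -7.22420228e-10,
       -5.86105207e+01,  7.44593724e+01]), np.float64(1.6222449216720256e-11))
(array([ 3.55406276e+01,  2.99264468e+01, -1.75070559e+01, -3.70411142e-09,
       -4.25664973e+01,  7.44593724e+01]), np.float64(3.43253690752535e-11))
front 319 [-0.1386 -0.1328 -0.1264] [-0.0863  0.0003  0.0869] 0.0854
wallL 100 [-0.1074 -0.0558 -0.0014] [0.0923 0.0953 0.0983] 0.0625
wallR 76 [-0.1081 -0.0504 -0.0029] [-0.0912 -0.0881 -0.0855] 0.0627
floor 1835 [-0.108  -0.0558 -0.002 ] [-0.0672  0.0005  0.0671] 0.0238
```

Holding it: the wrist force shows about 2 N of weight. The drawer is fully out, with its front at s≈-0.139 and its floor at 23.8 mm. Carrying the bracket over.

Emit:
{"method": "play_rows", "body": {
  "commands": [
    [[0.006, 0.044, 0.01, 0, 0, 0.034, 1], [0.013, 0.088, 0.01, 0, 0, 0.068, 1], [0.019, 0.132, 0.01, 0, 0, 0.102, 1], [0.026, 0.176, 0.01, 0, 0, 0.136, 1], [0.032, 0.22, 0.01, 0, 0, 0.17, 1]]
  ]
}}

```text
time_s: 15.3
tcp_pos: [0.5352, 0.0675, 0.1596]
ee_rot: [[0.969, 0.245, 0.004], [0.245, -0.969, -0.001], [0.003, 0.002, -1.0]]
wrist_force: [1.8, 0.6, -2.5]
gripper_width: 0.274
```

Emit:
{"method": "play_rows", "body": {
  "commands": [
    [[0.006, 0.044, 0, 0, 0.002, 0.034, 1], [0.013, 0.088, 0, 0, 0.004, 0.068, 1], [0.019, 0.135, 0, 0, 0.004, 0.103, 1], [0.019, 0.135, 0, 0, 0.004, 0.103, 1], [0.019, 0.135, 0, 0, 0.004, 0.103, 1]]
  ]
}}

```text
time_s: 15.8
tcp_pos: [0.5541, 0.2016, 0.159]
ee_rot: [[0.939, 0.344, -0.001], [0.344, -0.939, -0.002], [-0.001, 0.002, -1.0]]
wrist_force: [-0.2, -0.3, -2.9]
gripper_width: 0.269
```

Run:
```python
from h import *
go(f-.062*d+.002*np.array([-.342,.94,0])+[0,0,.033],20)
```

```text
t 15.8 tcp [0.5541 0.2016 0.159 ] shift [-0.0005 -0.0004 -0.126 ] rv [ 0.002  -0.0008 -0.0023] F [-0.2 -0.3 -2.9] w 0.269
```

Emit:
{"method": "play_rows", "body": {
  "commands": [
    [[0, 0, -0.025, 0, 0, 0, 1], [0, 0, -0.05, 0, 0, 0, 1], [0, 0, -0.075, 0, 0, 0, 1], [0, 0, -0.095, 0, 0, 0, 1], [0, 0, -0.105, 0, 0, 0, 1]]
  ]
}}

```text
time_s: 16.3
tcp_pos: [0.5534, 0.1985, 0.0539]
ee_rot: [[0.94, 0.341, -0.001], [0.34, -0.94, -0.002], [-0.002, 0.002, -1.0]]
wrist_force: [-0.3, -0.7, -2.5]
gripper_width: 0.272
```

Emit:
{"method": "play_rows", "body": {
  "commands": [
    [[0, 0, -0.005, 0, 0, 0, 1], [0, 0, -0.01, 0, 0, 0, 1], [0, 0, -0.015, 0, 0, 0, 1], [0, 0, -0.018, 0, 0, 0, 1], [0, 0, -0.018, 0, 0, 0, 1]]
  ]
}}

```text
time_s: 16.8
tcp_pos: [0.5553, 0.2011, 0.039]
ee_rot: [[0.939, 0.343, 0.004], [0.343, -0.939, 0.001], [0.004, 0.001, -1.0]]
wrist_force: [0.2, 0.1, -0.6]
gripper_width: 0.279
```

Emit:
{"method": "play_rows", "body": {
  "commands": [
    [[0, 0, -0.002, 0, 0, 0, 1], [0, 0, -0.002, 0, 0, 0, 1]]
  ]
}}

```text
time_s: 17.0
tcp_pos: [0.5553, 0.2012, 0.0371]
ee_rot: [[0.939, 0.343, 0.004], [0.343, -0.939, 0.001], [0.004, 0.0, -1.0]]
wrist_force: [-0.8, 0.1, -1.7]
gripper_width: 0.273
```

Emit:
{"method": "play_rows", "body": {
  "commands": [
    [[0, 0, -0.002, 0, 0, 0, 1], [0, 0, -0.003, 0, 0, 0, 1], [0, 0, -0.004, 0, 0, 0, 1], [0, 0, -0.004, 0, 0, 0, 1]]
  ]
}}

```text
time_s: 17.4
tcp_pos: [0.5552, 0.2011, 0.0328]
ee_rot: [[0.939, 0.343, 0.004], [0.343, -0.939, 0.001], [0.004, 0.001, -1.0]]
wrist_force: [-0.6, -0.4, -1.7]
gripper_width: 0.277
```

Emit:
{"method": "play_rows", "body": {
  "commands": [
    [[0, 0, -0.001, 0, 0, 0, 1], [0, 0, -0.002, 0, 0, 0, 1], [0, 0, -0.002, 0, 0, 0, 1]]
  ]
}}

```text
time_s: 17.7
tcp_pos: [0.5554, 0.2012, 0.0313]
ee_rot: [[0.939, 0.343, 0.004], [0.343, -0.939, 0.001], [0.004, 0.001, -1.0]]
wrist_force: [-0.5, -0.0, 1.2]
gripper_width: 0.274
```

Touchdown: Fz went from -1.7 to +1.2 N at the expected height. Releasing and rising.

Emit:
{"method": "play_rows", "body": {
  "commands": [
    [[0, 0, 0, 0, 0, 0, 0.7], [0, 0, 0, 0, 0, 0, 0.3], [0, 0, 0, 0, 0, 0, 0.3], [0, 0, 0, 0, 0, 0, 0.3], [0, 0, 0, 0, 0, 0, 0.3]]
  ]
}}

```text
time_s: 18.2
tcp_pos: [0.5554, 0.2011, 0.031]
ee_rot: [[0.939, 0.343, 0.004], [0.343, -0.939, 0.001], [0.004, 0.001, -1.0]]
wrist_force: [0.0, 0.2, 0.2]
gripper_width: 0.578
```

Emit:
{"method": "play_rows", "body": {
  "commands": [
    [[0, 0, 0.03, 0, 0, 0, 0.3], [0, 0, 0.06, 0, 0, 0, 0.3], [0, 0, 0.1, 0, 0, 0, 0.3], [0, 0, 0.14, 0, 0, 0, 0.3], [0, 0, 0.14, 0, 0, 0, 0.3]]
  ]
}}

```text
time_s: 18.7
tcp_pos: [0.5589, 0.2028, 0.1779]
ee_rot: [[0.939, 0.344, 0.016], [0.344, -0.939, 0.007], [0.018, -0.001, -1.0]]
wrist_force: [0.2, 0.9, 0.3]
gripper_width: 0.699
```

```bash
cat > m4.py <<'E'
from plan import *
from h import f,d
from station import r
c=r.sense()['joints'];print(c.round(1),r.sense()['gripper_width'])
R=Rt(20,52)@np.diag([-1,-1,1])
g=[-5,20,-45,-140,-35,75];P={}
for s,z in((-.175,.05),(-.175,.10),(-.175,.13),(.01,.045)):
    q,e=ik(f+s*d+[0,0,z],R,g);P[s,z]=q;print(s,z,q.round(1),e.round(5))
qs=[c,[36,0,-35,0,-55,70],[20,-4,-33,-75,-45,50],P[-.175,.13]]
path=plan(qs,step=8,tstep=.048);body(path[::3])
E
python3 m4.py; python3 -c "
from h import *
cap('wrist','g.png')"
```

```text
[ 35.7  20.6  -8.6   0.3 -59.8  74.3] 0.6990098301122055
-0.175 0.05 [ -13.6   25.9  -57.8 -143.3  -46.9   85.2] 0.0
-0.175 0.1 [  -6.7   10.8  -49.2 -130.4  -27.8   61.2] 0.0
-0.175 0.13 [   1.9    3.9  -42.7 -116.3  -15.8   38.5] 0.0
0.01 0.045 [   1.3   30.1  -32.4 -146.1  -27.    70.9] 0.0
CALL from [0.559 0.203 0.178]
[[-0.036, -0.025, 0.005, -0.001, 0.003, -0.014], [-0.073, -0.05, 0.008, -0.002, 0.007, -0.029], [-0.11, -0.076, 0.008, -0.004, 0.01, -0.043], [-0.147, -0.102, 0.005, -0.005, 0.013, -0.057], [-0.185, -0.129, -0.001, -0.006, 0.017, -0.072]]
CALL from [0.374 0.074 0.177]
[[-0.016, 0.011, -0.009, 0.079, 0.031, -0.106], [-0.03, 0.025, -0.017, 0.158, 0.063, -0.213], [-0.042, 0.041, -0.021, 0.237, 0.095, -0.319], [-0.052, 0.058, -0.024, 0.315, 0.128, -0.426], [-0.06, 0.077, -0.024, 0.394, 0.162, -0.532]]
CALL from [0.314 0.151 0.153]
[[-0.006, 0.02, 0.002, 0.079, 0.035, -0.106], [-0.009, 0.04, 0.006, 0.159, 0.07, -0.21], [-0.01, 0.06, 0.013, 0.239, 0.107, -0.314], [-0.008, 0.08, 0.022, 0.32, 0.144, -0.417], [-0.004, 0.099, 0.033, 0.402, 0.183, -0.518]]
CALL from [0.309 0.
[... 570 characters left out ...]
[0.014, -0.034, -0.022, 0.054, 0.101, -0.231], [0.018, -0.052, -0.034, 0.08, 0.153, -0.346], [0.02, -0.07, -0.046, 0.107, 0.206, -0.463]]
z [0.559 0.203 0.178] bodymin [0.49  0.1   0.247] 0.626
z [0.449 0.127 0.186] bodymin [0.384 0.025 0.255] 0.513
z [0.358 0.085 0.168] bodymin [ 0.307 -0.02   0.229] 0.413
z [0.322 0.132 0.153] bodymin [0.273 0.015 0.185] 0.378
z [0.305 0.19  0.159] bodymin [0.227 0.067 0.161] 0.383
z [0.309 0.25  0.185] bodymin [0.208 0.138 0.162] 0.395
z [0.334 0.3   0.23 ] bodymin [0.218 0.216 0.189] 0.414
z [0.38  0.282 0.211] bodymin [0.258 0.18  0.177] 0.436
z [0.418 0.246 0.186] bodymin [0.296 0.127 0.166] 0.452
z [0.442 0.197 0.154] bodymin [0.324 0.075 0.153] 0.459
```

View pics/g.png

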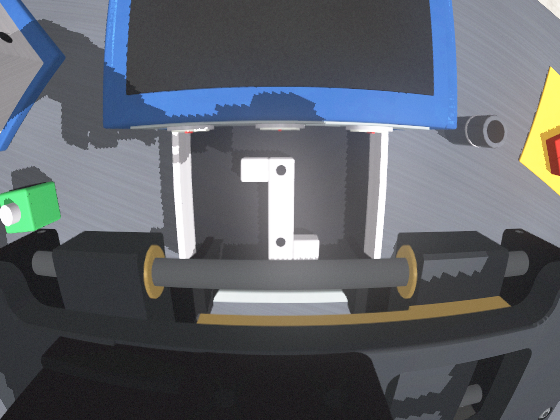

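The bracket lies flat in the drawer, with its holes at (281,170) and (280,242), well inside the walls. Moving to the push pose on the other wrist branch.

Emit:
{"method": "play_rows", "body": {
  "commands": [
    [[-0.036, -0.025, 0.005, -0.001, 0.003, -0.014, 1], [-0.073, -0.05, 0.008, -0.002, 0.007, -0.029, 1], [-0.11, -0.076, 0.008, -0.004, 0.01, -0.043, 1], [-0.147, -0.102, 0.005, -0.005, 0.013, -0.057, 1], [-0.185, -0.129, -0.001, -0.006, 0.017, -0.072, 1]]
  ]
}}

```text
time_s: 19.25
tcp_pos: [0.3684, 0.0708, 0.169]
ee_rot: [[0.962, 0.274, -0.014], [0.274, -0.962, -0.005], [-0.015, 0.001, -1.0]]
wrist_force: [-0.8, -0.5, 0.9]
gripper_width: 0.331
```

Emit:
{"method": "play_rows", "body": {
  "commands": [
    [[-0.016, 0.011, -0.009, 0.079, 0.031, -0.106, 1], [-0.03, 0.025, -0.017, 0.158, 0.063, -0.213, 1], [-0.042, 0.041, -0.021, 0.237, 0.095, -0.319, 1], [-0.052, 0.058, -0.024, 0.315, 0.128, -0.426, 1], [-0.06, 0.077, -0.024, 0.394, 0.162, -0.532, 1]]
  ]
}}

```text
time_s: 19.75
tcp_pos: [0.3091, 0.1494, 0.145]
ee_rot: [[0.959, -0.275, -0.064], [-0.226, -0.884, 0.41], [-0.169, -0.379, -0.91]]
wrist_force: [0.1, 0.9, 1.0]
gripper_width: 0.008
```

Emit:
{"method": "play_rows", "body": {
  "commands": [
    [[-0.006, 0.02, 0.002, 0.079, 0.035, -0.106, 1], [-0.009, 0.04, 0.006, 0.159, 0.07, -0.21, 1], [-0.01, 0.06, 0.013, 0.239, 0.107, -0.314, 1], [-0.008, 0.08, 0.022, 0.32, 0.144, -0.417, 1], [-0.004, 0.099, 0.033, 0.402, 0.183, -0.518, 1]]
  ]
}}

```text
time_s: 20.25
tcp_pos: [0.3057, 0.2484, 0.1783]
ee_rot: [[0.692, -0.716, 0.094], [-0.535, -0.421, 0.732], [-0.485, -0.557, -0.674]]
wrist_force: [-0.2, 0.8, -0.1]
gripper_width: 0.004
```

Emit:
{"method": "play_rows", "body": {
  "commands": [
    [[0.006, 0.018, 0.013, 0.084, 0.038, -0.1, 1], [0.015, 0.035, 0.028, 0.169, 0.077, -0.198, 1], [0.025, 0.05, 0.044, 0.256, 0.117, -0.294, 1], [0.04, 0.046, 0.039, 0.289, 0.15, -0.406, 1], [0.056, 0.04, 0.033, 0.32, 0.184, -0.521, 1]]
  ]
}}

```text
time_s: 20.75
tcp_pos: [0.3623, 0.2876, 0.211]
ee_rot: [[0.27, -0.877, 0.397], [-0.59, 0.175, 0.788], [-0.76, -0.447, -0.471]]
wrist_force: [-0.4, 0.3, -0.5]
gripper_width: 0.008
```

```bash
sed -i 's/^qs=.*/qs=[c,P[-.175,.13],P[-.175,.05]]/' m4.py; python3 m4.py; python3 -c "
from h import *
gof(f-.175*d+[0,0,.13],52)"
```

```text
[ 14.2  -1.3 -35.8 -84.8 -42.   52. ] 0.00829222991383545
-0.175 0.05 [ -13.6   25.9  -57.8 -143.3  -46.9   85.2] 0.0
-0.175 0.1 [  -6.7   10.8  -49.2 -130.4  -27.8   61.2] 0.0
-0.175 0.13 [   1.9    3.9  -42.7 -116.3  -15.8   38.5] 0.0
0.01 0.045 [   1.3   30.1  -32.4 -146.1  -27.    70.9] 0.0
CALL from [0.362 0.287 0.21 ]
[[0.016, -0.008, -0.006, 0.027, 0.045, -0.113], [0.03, -0.018, -0.013, 0.053, 0.091, -0.226], [0.044, -0.03, -0.02, 0.079, 0.138, -0.34], [0.056, -0.043, -0.028, 0.105, 0.186, -0.454], [0.066, -0.058, -0.038, 0.13, 0.235, -0.569]]
CALL from [0.428 0.229 0.173]
[[0.008, -0.016, -0.01, 0.026, 0.05, -0.115], [0.014, -0.033, -0.02, 0.052, 0.101, -0.23], [0.018, -0.05, -0.031, 0.079, 0.153, -0.345], [0.02, -0.068, -0.043, 0.105, 0.206, -0.461], [0.01, -0.056, -0.069, 0.108, 0.241, -0.425]]
CALL from [0.438 0.173 0.103]
[[-0.005, 0.007, -0.019, 0.014, 0.011, 0.018], [-0.004, 0.009, -0.033, 0.021, 0.005, 0.017], [0.002, 0.002, -0.044, 0.013, -0.011, -0.002], [0.01, -0.012, -0.053, -0.014, -0.031, -0.036]]
z [0.362 0.287 0.21 ] bodymin [0.241 0.193 0.172] 0.428
z [0.406 0.257 0.19 ] bodymin [0.286 0.143 0.164] 0.444
z [0.436 0.213 0.163] bodymin [0.315 0.09  0.155] 0.46
z [0.448 0.161 0.13 ] bodymin [0.342 0.045 0.144] 0.45
z [0.434 0.181 0.071] bodymin [0.326 0.063 0.081] 0.445
t 20.75 tcp [0.3623 0.2876 0.211 ] s -0.2121 shift [ 0.0857 -0.127  -0.081 ] rv [ 0.2308  0.4409 -1.0304] F [-0.4  0.3 -0.5] w 0.008 [ 14.  -1. -36. -85. -42.  52.]
```

Emit:
{"method": "play_rows", "body": {
  "commands": [
    [[0.016, -0.008, -0.006, 0.027, 0.045, -0.113, 1], [0.03, -0.018, -0.013, 0.053, 0.091, -0.226, 1], [0.044, -0.03, -0.02, 0.079, 0.138, -0.34, 1], [0.056, -0.043, -0.028, 0.105, 0.186, -0.454, 1], [0.066, -0.058, -0.038, 0.13, 0.235, -0.569, 1]]
  ]
}}

```text
time_s: 21.25
tcp_pos: [0.428, 0.2292, 0.1725]
ee_rot: [[-0.243, -0.703, 0.668], [-0.492, 0.683, 0.54], [-0.836, -0.198, -0.512]]
wrist_force: [-0.8, -0.3, 0.2]
gripper_width: 0.002
```

Emit:
{"method": "play_rows", "body": {
  "commands": [
    [[0.008, -0.016, -0.01, 0.026, 0.05, -0.115, 1], [0.014, -0.033, -0.02, 0.052, 0.101, -0.23, 1], [0.018, -0.05, -0.031, 0.079, 0.153, -0.345, 1], [0.02, -0.068, -0.043, 0.105, 0.206, -0.461, 1], [0.02, -0.068, -0.043, 0.105, 0.206, -0.461, 1]]
  ]
}}

```text
time_s: 21.75
tcp_pos: [0.447, 0.1613, 0.129]
ee_rot: [[-0.58, -0.344, 0.739], [-0.214, 0.939, 0.269], [-0.786, -0.002, -0.618]]
wrist_force: [-0.3, 0.6, 1.0]
gripper_width: 0.009
```

```bash
python3 -c "
from h import *
gof(f-.175*d+[0,0,.06],52)"
```

```text
t 21.75 tcp [0.447  0.1613 0.129 ] s -0.1757 shift [ 0.001  -0.0006 -0.069 ] rv [ 0.0028 -0.002  -0.002 ] F [-0.3  0.6  1. ] w 0.009 [   2.    4.  -43. -117.  -16.   39.]
```

Emit:
{"method": "play_rows", "body": {
  "commands": [
    [[0, 0, -0.012, 0, 0, 0, 1], [0, 0, -0.026, 0, 0, 0, 1], [0, 0, -0.04, 0, 0, 0, 1], [0, 0, -0.055, 0, 0, 0, 1], [0, 0, -0.069, 0, 0, 0, 1]]
  ]
}}

```text
time_s: 22.25
tcp_pos: [0.4483, 0.1622, 0.0618]
ee_rot: [[-0.574, -0.347, 0.742], [-0.216, 0.938, 0.272], [-0.79, -0.004, -0.613]]
wrist_force: [-0.7, 0.4, -0.2]
gripper_width: 0.002
```

Emit:
{"method": "play_rows", "body": {
  "commands": [
    [[0, 0, 0, 0, 0, 0, 1], [0, 0, 0, 0, 0, 0, 1]]
  ]
}}

```text
time_s: 22.45
tcp_pos: [0.448, 0.1623, 0.0616]
ee_rot: [[-0.576, -0.347, 0.74], [-0.215, 0.938, 0.272], [-0.789, -0.002, -0.615]]
wrist_force: [-0.1, -0.8, -0.1]
gripper_width: 0.006
```

```bash
python3 -c "
from h import *
gof(f-.150*d+[0,0,.058],52)"
```

```text
t 22.45 tcp [0.448  0.1623 0.0616] s -0.1744 shift [ 0.0235  0.0069 -0.0036] rv [ 0.0018  0.0016 -0.0053] F [-0.1 -0.8 -0.1] w 0.006 [ -12.   22.  -56. -141.  -43.   81.]
```

Emit:
{"method": "play_rows", "body": {
  "commands": [
    [[0.009, 0.003, 0, 0, 0, 0, 1], [0.018, 0.006, 0, 0, 0, 0, 1], [0.024, 0.009, 0, 0, 0, 0, 1], [0.03, 0.011, 0, 0, 0, 0, 1], [0.038, 0.014, 0, 0, 0, 0, 1]]
  ]
}}

```text
time_s: 22.95
tcp_pos: [0.4851, 0.1767, 0.0618]
ee_rot: [[-0.576, -0.347, 0.74], [-0.216, 0.938, 0.272], [-0.788, -0.003, -0.616]]
wrist_force: [-5.1, -3.7, 3.1]
gripper_width: 0.004
```

Emit:
{"method": "play_rows", "body": {
  "commands": [
    [[0.009, 0.0033, 0, 0, 0, 0, 1], [0.018, 0.0066, 0, 0, 0, 0, 1], [0.028, 0.0102, 0, 0, 0, 0, 1], [0.037, 0.0135, 0, 0, 0, 0, 1], [0.047, 0.0171, 0, 0, 0, 0, 1]]
  ]
}}

```text
time_s: 23.45
tcp_pos: [0.5315, 0.1937, 0.0614]
ee_rot: [[-0.577, -0.347, 0.739], [-0.216, 0.938, 0.272], [-0.787, -0.003, -0.617]]
wrist_force: [-5.9, -3.8, 5.8]
gripper_width: 0.005
```

Emit:
{"method": "play_rows", "body": {
  "commands": [
    [[0.009, 0.0033, 0, 0, 0, 0, 1], [0.018, 0.0066, 0, 0, 0, 0, 1], [0.028, 0.0102, 0, 0, 0, 0, 1], [0.037, 0.0135, 0, 0, 0, 0, 1], [0.047, 0.0171, 0, 0, 0, 0, 1]]
  ]
}}

```text
time_s: 23.95
tcp_pos: [0.5781, 0.2106, 0.0613]
ee_rot: [[-0.578, -0.347, 0.739], [-0.217, 0.938, 0.272], [-0.787, -0.003, -0.617]]
wrist_force: [-8.1, -3.7, 5.7]
gripper_width: 0.007
```

```bash
python3 -c "
from h import *
gof(f-.002*d+[0,0,.058],52)"
```

```text
t 23.95 tcp [0.5781 0.2106 0.0613] s -0.0357 shift [ 0.0325  0.0092 -0.0033] rv [ 0.0035 -0.0003 -0.0057] F [-8.1 -3.7  5.7] w 0.007 [  -0.   26.  -38. -144.  -28.   71.]
```

Emit:
{"method": "play_rows", "body": {
  "commands": [
    [[0.0075, 0.0027, 0, 0, 0, 0, 1], [0.015, 0.0055, 0, 0, 0, 0, 1], [0.0225, 0.0082, 0, 0, 0, 0, 1], [0.03, 0.0109, 0, 0, 0, 0, 1], [0.033, 0.012, 0, 0, 0, 0, 1]]
  ]
}}

```text
time_s: 24.45
tcp_pos: [0.6114, 0.2227, 0.0613]
ee_rot: [[-0.577, -0.347, 0.739], [-0.217, 0.938, 0.272], [-0.787, -0.003, -0.617]]
wrist_force: [-8.8, -4.0, 5.8]
gripper_width: 0.003
```

Emit:
{"method": "play_rows", "body": {
  "commands": [
    [[0.0019, 0.0007, 0, 0, 0, 0, 1], [0.0038, 0.0014, 0, 0, 0, 0, 1], [0.0056, 0.002, 0, 0, 0, 0, 1], [0.0056, 0.002, 0, 0, 0, 0, 1]]
  ]
}}

```text
time_s: 24.85
tcp_pos: [0.6169, 0.2246, 0.0614]
ee_rot: [[-0.577, -0.347, 0.739], [-0.217, 0.938, 0.272], [-0.787, -0.003, -0.616]]
wrist_force: [-6.7, -2.3, 4.4]
gripper_width: 0.004
```

Emit:
{"method": "play_rows", "body": {
  "commands": [
    [[0.0019, 0.0007, 0, 0, 0, 0, 1], [0.0028, 0.001, 0, 0, 0, 0, 1], [0.0028, 0.001, 0, 0, 0, 0, 1]]
  ]
}}

```text
time_s: 25.15
tcp_pos: [0.6193, 0.2255, 0.0614]
ee_rot: [[-0.577, -0.347, 0.739], [-0.217, 0.938, 0.272], [-0.787, -0.003, -0.617]]
wrist_force: [-8.9, -3.1, 5.5]
gripper_width: 0.007
```

Emit:
{"method": "play_rows", "body": {
  "commands": [
    [[0.0019, 0.0007, 0, 0, 0, 0, 1], [0.0028, 0.001, 0, 0, 0, 0, 1], [0.0028, 0.001, 0, 0, 0, 0, 1]]
  ]
}}

```text
time_s: 25.45
tcp_pos: [0.6197, 0.2258, 0.0612]
ee_rot: [[-0.579, -0.348, 0.738], [-0.218, 0.938, 0.271], [-0.786, -0.004, -0.619]]
wrist_force: [-19.0, -10.0, 15.4]
gripper_width: 0.006
```

Emit:
{"method": "play_rows", "body": {
  "commands": [
    [[0.0019, 0.0007, 0, 0, 0, 0, 1], [0.0019, 0.0007, 0, 0, 0, 0, 1], [0.0019, 0.0007, 0, 0, 0, 0, 1]]
  ]
}}

```text
time_s: 25.75
tcp_pos: [0.62, 0.2259, 0.0611]
ee_rot: [[-0.58, -0.348, 0.737], [-0.219, 0.937, 0.271], [-0.785, -0.005, -0.62]]
wrist_force: [-26.1, -14.8, 21.4]
gripper_width: 0.007
```

At the stop (force up to about 35 N). Withdrawing.

Emit:
{"method": "play_rows", "body": {
  "commands": [
    [[-0.014, -0.005, 0, 0, 0, 0, 1], [-0.038, -0.014, 0, 0, 0, 0, 1], [-0.066, -0.024, 0.01, 0, 0, 0, 1], [-0.085, -0.031, 0.03, 0, 0, 0, 1], [-0.103, -0.038, 0.05, 0, 0, 0, 1]]
  ]
}}

```text
time_s: 26.25
tcp_pos: [0.5219, 0.188, 0.1112]
ee_rot: [[-0.579, -0.344, 0.74], [-0.213, 0.939, 0.27], [-0.787, -0.002, -0.617]]
wrist_force: [-1.0, 1.6, 0.5]
gripper_width: 0.004
```

Emit:
{"method": "play_rows", "body": {
  "commands": [
    [[0, 0, 0.01, 0, 0, 0, 1], [0, 0, 0.01, 0, 0, 0, 1], [0, 0, 0.01, 0, 0, 0, 1], [0, 0, 0.01, 0, 0, 0, 1], [0, 0, 0.01, 0, 0, 0, 1]]
  ]
}}

```text
time_s: 26.75
tcp_pos: [0.523, 0.1888, 0.1204]
ee_rot: [[-0.578, -0.345, 0.739], [-0.214, 0.938, 0.271], [-0.787, -0.002, -0.616]]
wrist_force: [-0.9, -0.6, 0.6]
gripper_width: 0.006
```

Run:
```python
from h import *
gof(f)
for n in('top','side'):
    c=cap(n,'h_%s.png'%n);P=cloud(c);I=c['image'].astype(int);z=P[...,2]
    m=(I[...,0]>150)&(I[...,1]>110)&(I[...,2]<110)&(P[...,0]>.3)&(P[...,0]<.75)&(P[...,1]>.05)&(P[...,1]<.4)&(z>.02)&(z<.1)
    if m.sum()>10: print(n,m.sum(),'s',np.median((P[m]-f)@d))
```

```text
t 26.75 tcp [0.523  0.1888 0.1204] s -0.095 shift [ 0.0895  0.0317 -0.1204] rv [ 0.0203 -0.0495 -0.0035] F [-0.9 -0.6  0.6] w 0.006 [   3.   12.  -36. -124.  -16.   45.]
top 163 s 0.0029415899733712444
side 189 s 0.0021329814267810727
```

View pics/h_side.png

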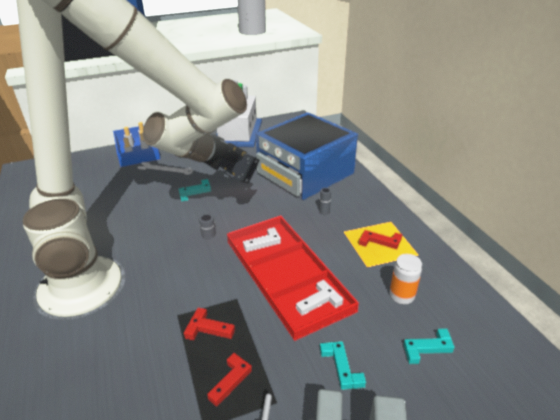

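The side view shows the drawer shut with its stripe at (280,178) flush as at the start, the middle tray compartment empty at (288,267), and everything else in place. The arm is clear of everything, so I'm handing in.

```bash
python3 -c "
from station import r
print(r.finish_job())"
```

```text
the job is handed in; nothing more can be done
None
```

The job is done and handed in at about 27 s of robot time; no verdict was reported.

- **Drawer release:** I pressed the drawer to its stop with a 55° lean and it sprang fully out, with the front measured about 139 mm out.
- **Bracket:** The sample on the yellow mat is a Z. I took the matching Z from the middle tray compartment and set it down flat in the drawer. Touchdown showed as a force change at the expected height, and the wrist picture showed the bracket flat and well inside the walls.
- **Closing:** I pushed the drawer to its stop (about 37 N at the fingers) and withdrew.

**Last checks:**
- **Locked:** half a second after withdrawal, both cameras put the front within 2–3 mm of its original locked position.
- **Scene:** the tray's middle compartment was empty, and the L, T, samples and the other bench items in the side view looked unmoved.
- **Arm:** it was clear, with about 1 N on the wrist.

**Disagreements:**
- The top and side cameras differed by 3–6 mm across y, so I used the wrist camera for the grasp.
- My first leaned approach ran into the wrist joint's limit, so I fitted the arm's kinematics and used the other wrist configuration.
- I did not look at the bracket again after closing the drawer.

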